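# Load and start the seedling misting station

### The job

Get the misting station going for today's seedling packs: first turn the orange timer knob back to its broad black off mark, then, with the mist off, stand every seedling pack from the bench upright and flat on the floor of the green misting tray. When all are in, turn the black flow knob on the blue valve until its white pointer lines up with the red index mark, and only then turn the orange timer knob until its pointer lines up with the green mark. Leave the bottle, the trowel and the clay pot alone.

Things in the scene. Friction and masses are not known exactly. Their poses are not given: they have to be found in the camera images.
- pack1: black ribbed seedling pack with six cells and green sprouts, 44 mm (its x) by 66 mm (its y), 42 mm high without the sprouts (these reach about 62 mm and are soft, look only); origin at the centre of its underside; about 160 g; None if this pack is absent today
- pack2: black ribbed seedling pack with six cells and green sprouts, 44 mm (its x) by 66 mm (its y), 42 mm high without the sprouts (these reach about 62 mm and are soft, look only); origin at the centre of its underside; about 160 g; None if this pack is absent today
- pack3: black ribbed seedling pack with six cells and green sprouts, 44 mm (its x) by 66 mm (its y), 42 mm high without the sprouts (these reach about 62 mm and are soft, look only); origin at the centre of its underside; about 160 g; None if this pack is absent today
- pack4: black ribbed seedling pack with six cells and green sprouts, 44 mm (its x) by 66 mm (its y), 42 mm high without the sprouts (these reach about 62 mm and are soft, look only); origin at the centre of its underside; about 160 g; None if this pack is absent today
- mist_tray: low open green misting tray fixed to the bench, 190 mm (its x) by 196 mm (its y), 14 mm high, walls 6 mm, floor 6 mm thick (floor top at z = 6 mm, inside 178 x 184 mm); origin at the centre of its underside. Room for four packs, two by two.
- flow_unit: blue valve block with brass pipe stubs and a black adjusting knob on top, 100 x 100 mm and 45 mm high, fixed to the bench; origin at the centre of its underside; its own -x side is its front (it may stand turned by up to 0.35 rad).
- flow_knob (a joint): angle of the black flow-adjusting knob in rad, 0 to 4.2, growing as it is turned CLOCKWISE seen from above. The knob is a disc 58 mm across with a raised bar grip 44 mm long, 14 mm wide; its disc top is at z = 56 mm, the bar's top at z = 87 mm. A white pointer marks one end of the bar. Friction holds it wherever it is left (0.04 N m).
- flow_grip (a point): point on the vertical turning axis of the flow knob at the height to hold its bar (z = 78 mm); its x axis runs along the bar, its -x end being the end with the white pointer.
- flow_pointer (a point): tip of the white pointer of the flow knob, 38 mm from its axis
- flow_mark (a point): the red index mark on the ring around the flow knob, 38 mm from the axis and level with the pointer tip: the pointer is set when this and the pointer tip coincide
- timer_unit: grey misting timer with an orange knob and a scale of black ticks on top (a tick each 15 degrees), 100 x 100 mm and 45 mm high, fixed to the bench; origin at the centre of its underside; its own -x side is its front (it may stand turned by up to 0.35 rad).
- timer_knob (a joint): angle of the orange timer knob in rad, 0 to 4.2, growing as it is turned CLOCKWISE seen from above. The knob is a disc 58 mm across with a raised bar grip 44 mm long, 14 mm wide; its disc top is at z = 56 mm, the bar's top at z = 87 mm. A white pointer marks one end of the bar. Friction holds it wherever it is left (0.04 N m). 0 is off, where it stops.
- timer_grip (a point): point on the vertical turning axis of the timer knob at the height to hold its bar (z = 78 mm); its x axis runs along the bar, its -x end being the end with the white pointer.
- timer_pointer (a point): tip of the white pointer of the timer knob, 38 mm from its axis
- timer_off (a point): the broad black off mark at the start of the timer's scale, 38 mm from the axis, level with the pointer tip
- timer_mark (a point): the green mark on the timer's scale ring, 38 mm from the axis, level with the pointer tip
- spray_bottle: white bottle with a blue cap, 64 mm across, 170 mm high; a bystander
- trowel: small hand tool with an orange handle, 240 mm long, lying on the bench; a bystander
- clay_pot: terracotta pot, 90 mm across, 80 mm high; a bystander

How it is judged:
On the way, in this order (a step that is already met when the one before it is completed fails the run):
1. the timer knob is turned back to off (value of joint timer_knob below 0.14 rad), for 0.3 s.
2. every pack stands released in the misting tray, with the timer still off (x of pack1 in the frame of mist_tray between -0.075 and 0.075 m and y of pack1 in the frame of mist_tray between -0.08 and 0.08 m and z of each of pack1, pack2, pack3, pack4 in the frame of mist_tray below 0.012 m and angle between each of pack1, pack2, pack3, pack4's own z axis and vertical below 0.12 rad and linear speed of each of pack1, pack2, pack3, pack4 below 0.03 m/s and contact force between the fingers and pack1 below 0.3 N and x of pack2 in the frame of mist_tray between -0.075 and 0.075 m and y of pack2 in the frame of mist_tray between -0.08 and 0.08 m and contact force between the fingers and pack2 below 0.3 N and x of pack3 in the frame of mist_tray between -0.075 and 0.075 m and y of pack3 in the frame of mist_tray between -0.08 and 0.08 m and contact force between the fingers and pack3 below 0.3 N and x of pack4 in the frame of mist_tray between -0.075 and 0.075 m and y of pack4 in the frame of mist_tray between -0.08 and 0.08 m and contact force between the fingers and pack4 below 0.3 N and value of joint timer_knob below 0.14 rad), for 0.3 s.
3. the flow knob points at the red index mark, with the timer still off (distance between flow_pointer and flow_mark below 0.005 m and value of joint timer_knob below 0.14 rad), for 0.3 s.
4. the timer knob points at the green mark (distance between timer_pointer and timer_mark below 0.005 m), for 0.3 s.
At the end, for the whole second after the job is handed in: All packs present stand upright (0.12 rad) on the tray floor, centres within 75 mm (tray x) and 80 mm (tray y) of its centre, released and at rest; flow pointer within 5 mm (7.5 degrees) of the red mark, timer pointer within 5 mm of the green mark. Off means a timer angle below 0.14 rad (x of pack1 in the frame of mist_tray between -0.075 and 0.075 m and y of pack1 in the frame of mist_tray between -0.08 and 0.08 m and z of each of pack1, pack2, pack3, pack4 in the frame of mist_tray below 0.012 m and angle between each of pack1, pack2, pack3, pack4's own z axis and vertical below 0.12 rad and linear speed of each of pack1, pack2, pack3, pack4 below 0.03 m/s and contact force between the fingers and pack1 below 0.3 N and x of pack2 in the frame of mist_tray between -0.075 and 0.075 m and y of pack2 in the frame of mist_tray between -0.08 and 0.08 m and contact force between the fingers and pack2 below 0.3 N and x of pack3 in the frame of mist_tray between -0.075 and 0.075 m and y of pack3 in the frame of mist_tray between -0.08 and 0.08 m and contact force between the fingers and pack3 below 0.3 N and x of pack4 in the frame of mist_tray between -0.075 and 0.075 m and y of pack4 in the frame of mist_tray between -0.08 and 0.08 m and contact force between the fingers and pack4 below 0.3 N and distance between flow_pointer and flow_mark below 0.005 m and distance between timer_pointer and timer_mark below 0.005 m and velocity of joint each of flow_knob, timer_knob below 0.05 rad/s); the robot touches nothing.
It fails at once if the bottle, trowel or clay pot is moved by more than 30 mm (distance of any of spray_bottle, trowel, clay_pot from where it was at the start of the episode above 0.03 m).
Of pack1, pack2, pack3, pack4 only 3 to 4 are there at a start; the rules pass over those that are not, and their reading is None.
At some moment in a run one of pack1, pack2, pack3, pack4 may be knocked a few centimetres aside while the robot is not near it.
Once in a run the grip may slacken for a moment while it holds something.
It also fails if it takes over 210 s, if anything falls off the work surface, if the arm or the gripper's body presses on something with over 40 N, if the wrist force passes 120 N, or if a joint passes its speed limit or range.

### The arm

A 6-joint arm with a two-finger parallel gripper is mounted at the origin on the work surface. World frame = base frame: x ahead of the robot, y to its left, z up, the work surface at z = 0. Lengths are in m, angles in rad, forces in N, time in s.
With the tool pointing down it reaches from about 0.425 to 0.95 m from the base axis. Payload 3.5 kg.
Tool frame: the origin (TCP) lies at the very end of the fingers, on their centre line; the grasp point (between the pads) lies 19 mm behind it (tcp_to_grasp is the distance from the TCP to the grasp point, in m); z points along the fingers, y is the direction in which the jaws open and shut (so a half turn about z gives the same grasp; the last joint's range is limited). The gripper opens to 85 mm and grips with 20 to 120 N. Pads are 22 mm wide; open, the fingers measure 114 mm over their backs; the gripper's body (76 mm by 85 mm) begins 54 mm behind the grasp point. The pads swing forward as they close: fully open they stand 13 mm farther back than shut.
Start: joints at [1.091, 0.286, 1.577, -0, 1.279, -0.15], TCP at [0.219, 0.639, 0.21] pointing down, gripper open.
Joint ranges: [-2.77, 2.77], [-0.9, 2.22], [0.21, 2.48], [-1.53, 4.67], [0.24, 2.81], [-2.84, 2.84]. Speed limits (rad/s): [2.79, 2.79, 3.14, 3.14, 3.14, 3.14].

### API

Orientations are given as a unit quaternion [x, y, z, w].
In Python, from plant import * gives the robot as it stands. The module is installed in compiled form; this text tells all that it offers.
- The arm moves only by the tool arm_command, never from a script. Its argument "steps" is a list of rows, each a list of 3 entries, a list of its own where there are three numbers: the turn, a rotation vector about the tool's x, y, z in rad, then the shift along the tool's x, y, z in m, then the gripper command: -1 is shut, 1 is fully open, values between are in proportion. A call has 1 to 12 rows; each row is the pose to reach, as a shift and turn from the pose measured when the call began, along the tool's axes at that moment; what a row does not reach only later rows make up. A row lasts 1/8 s, in which the tool goes at most 62.5 mm and 10.7 degrees, less where a joint would pass 70% of its speed; a pose out of reach is approached as far as the arm can. A call with a gripper value outside its range is refused whole. The fingers move at their own pace and stop on an object; "force" is the grip in N (left out, the last holds). Time passes only in rows, so rows that repeat a pose let the fingers close. It gives the time, the measured TCP pose, the force and the opening at its end, in the units of the state.
- get_state(): the state, without advancing time (a new reading comes with each control period).
- read_camera(name): name is "side" or "top" or "wrist"; returns a dict with "frame" (400x640x3 uint8, red, green, blue), "vfov" (degrees; the focal length in pixels is half the picture's height over the tangent of half this angle, whatever the lens; pixels are square), "cx", "cy" (the principal point, pixels), "position" and "rotation" of the camera in the world; the wrist camera has in their place "mount" (4x4, takes a point from camera to tool coordinates, whose origin is the TCP and whose axes are the flange's). Camera axes: x right, y up, looking along -z (the intrinsics and any distortion apply to the point x, -y, -z); pixel columns grow to the right and rows downward; lengths in m; the calibration is good to about 2 mm. The wrist camera is an equidistant fisheye: a pixel r from the principal point sees the ray r / f radians off the axis. A picture is of the moment at which its call begins: read the wrist's pose just before it. There is no depth.
- sign_off(): hands the job in, once; it reports no verdict.
The state is a dict: "time": time; "qpos": joint angles; "dq": joint speeds; "joint_efforts": joint torques, N m; "eef_pos": TCP position; "tcp_rot": TCP orientation; "contact_force": force on the tool from outside, world axes, zero at the start; "wrist_torque": the same for the moment, N m; "opening": opening from 0.0 (shut) to 1.0 (fully open).
Only numpy, scipy, OpenCV 4.12 (cv2) and the standard library are available. Lean on these libraries where they do the work, as an engineer would, in place of code of your own. Each camera call takes 0.05 s, during which the arm holds its last target.

## Working session

There is one attempt and no reset: what is moved stays moved. The work goes in short steps, Python scripts to look and compute and a tool call to move; the robot and the scene stay as the last step left them, time stands still between calls to the robot, and variables do not carry over. Pictures are saved under pics/ and viewed, and the job is handed in when it is done.

Besides the shell and the picture viewer there is one more tool, called after "Call:" as name(argument=value, ...), one argument or row to a line, values as JSON. arm_command: Moves the arm, as the interface text tells. Its arguments: {"type":"object","properties":{"steps":{"type":"array"},"force":{"type":"number"}},"required":["steps"]}

```bash
mkdir -p pics; python3 - <<'E'
from plant import *
import cv2,numpy as np
print(get_state())
for n in ["side","top","wrist"]:
    c=read_camera(n); cv2.imwrite(f"pics/{n}0.png",c["frame"][:,:,::-1])
    print(n,{k:v for k,v in c.items() if k!="frame"})
E
```

```text
{'time': 0.0, 'qpos': array([ 1.09097416e+00,  2.87200633e-01,  1.57816767e+00,  2.79583421e-05,
        1.27860098e+00, -1.50009328e-01]), 'dq': array([ 1.28210236e-03, -1.85267403e-04,  1.10798415e-03,  1.19392445e-03,
       -4.93783227e-05, -9.50945208e-04]), 'joint_efforts': array([ 5.04927866e-04, -4.05981231e+01, -2.92624104e+01, -1.49302391e-04,
        5.91028162e-03,  1.15403836e-05]), 'eef_pos': array([0.21825225, 0.63799857, 0.20832898]), 'tcp_rot': array([ 1.64163892e-01,  9.86432362e-01, -1.12573048e-03, -3.80787715e-04]), 'contact_force': array([-0.26726784,  0.26629878, -0.74514969]), 'wrist_torque': array([-0.0032519 , -0.01671128, -0.01059081]), 'opening': 0.9961586750699477}
side {'vfov': 51.59320603879774, 'cx': 326.96293154951735, 'cy': 199.40379224127776, 'position': array([ 0.32541436, -0.81356666,  0.81177403]), 'rotation': array([ 0.42522235, -0.05887796, -0.13751628,  0.89264137])}
top {'vfov': 49.673482922490855, 'cx': 314.72192359260714, 'cy': 199.3163779840267, 'position': array([0.40908226, 0.00230119, 1.23952284]), 'rotation': array([-0.05525669,  0.05630337,  0.70653377, -0.70326856])}
wrist {'vfov': 65.70646984690485, 'cx': 321.0033519048708, 'cy': 197.62161615140653, 'mount': array([[-3.66141332e-04,  9.53817443e-01,  3.00386669e-01,
         7.74743348e-02],
       [ 9.99999760e-01,  5.25828953e-04, -4.50764290e-04,
        -5.39922943e-04],
       [-5.87898851e-04,  3.00386432e-01, -9.53817407e-01,
        -1.64439858e-01],
       [ 0.00000000e+00,  0.00000000e+00,  0.00000000e+00,
         1.00000000e+00]])}
```

View pics/side0.png

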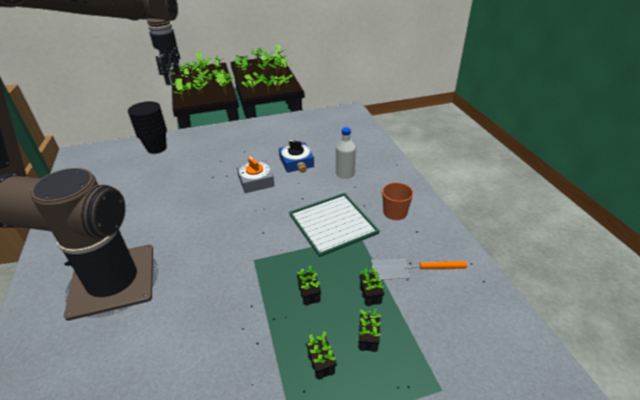

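View pics/top0.png

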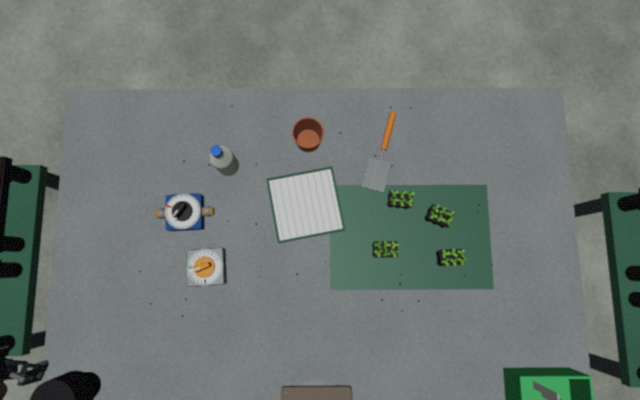

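View pics/wrist0.png

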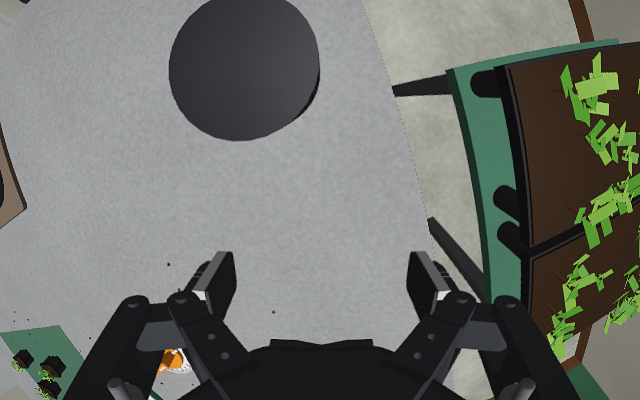

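```bash
cat > h.py <<'E'
from plant import *
import cv2,numpy as np
from scipy.spatial.transform import Rotation as R
def f_of(c): return 200/np.tan(np.radians(c["vfov"])/2)
def cam(name):
    s=get_state() if name=="wrist" else None
    c=read_camera(name)
    if name=="wrist":
        T=R.from_quat(s["tcp_rot"]).as_matrix(); M=c["mount"]
        c["Rm"]=T@M[:3,:3]; c["p"]=s["eef_pos"]+T@M[:3,3]; c["fish"]=True
    else:
        c["Rm"]=R.from_quat(c["rotation"]).as_matrix(); c["p"]=np.array(c["position"]); c["fish"]=False
    c["bgr"]=c["frame"][:,:,::-1].copy()
    return c
def ray(c,u,v):
    f=f_of(c); x=(u-c["cx"])/f; y=(v-c["cy"])/f
    if c["fish"]:
        r=np.hypot(x,y); s=np.sin(r)/r if r>1e-9 else 1
        d=np.array([x*s,-y*s,-np.cos(r)])
    else: d=np.array([x,-y,-1.])
    return c["Rm"]@d
def pt(c,u,v,z):
    d=ray(c,u,v); return c["p"]+d*(z-c["p"][2])/d[2]
def proj(c,P):
    q=c["Rm"].T@(np.asarray(P)-c["p"]); f=f_of(c)
    if c["fish"]:
        n=np.hypot(q[0],q[1]); r=np.arctan2(n,-q[2]); return c["cx"]+f*r*q[0]/n, c["cy"]-f*r*q[1]/n
    return c["cx"]+f*q[0]/-q[2], c["cy"]-f*q[1]/-q[2]
def crop(c,u0,v0,u1,v1,k,name):
    im=cv2.resize(c["bgr"][v0:v1,u0:u1],None,fx=k,fy=k,interpolation=cv2.INTER_CUBIC); cv2.imwrite("pics/"+name,im)
E
python3 - <<'E'
from h import *
c=cam("top")
crop(c,145,180,245,300,5,"t1.png"); crop(c,255,155,475,300,3,"t2.png")
hsv=cv2.cvtColor(c["bgr"],cv2.COLOR_BGR2HSV)
for n,uv,z in [("timer",(206,267),.045),("flow",(184,212),.045),("tray",(305,204),.01),("bottle",(220,156),.1),("pot",(308,133),.05)]:
    print(n,pt(c,*uv,z).round(3))
m=((hsv[...,0]>30)&(hsv[...,0]<50)&(hsv[...,1]>120)&(hsv[...,2]>60)).astype(np.uint8)
m=cv2.morphologyEx(m,cv2.MORPH_CLOSE,np.ones((5,5)))
n,l,st,ce=cv2.connectedComponentsWithStats(m)
for i in range(1,n):
    if st[i,4]>60: 
        r=cv2.minAreaRect(np.argwhere(l==i)[:,::-1].astype(np.float32))
        print(st[i],ce[i],r,pt(c,*ce[i],.05).round(3))
E
```

```text
timer [0.414 0.298 0.045]
flow [0.565 0.364 0.045]
tray [0.591 0.028 0.01 ]
bottle [0.711 0.257 0.1  ]
pot [0.79  0.018 0.05 ]
[391 191  23  15 250] [402.516 197.504] ((401.62396240234375, 198.14163208007812), (22.15082550048828, 13.769433975219727), 3.814074993133545) [ 0.603 -0.245  0.05 ]
[430 205  24  21 271] [441.04059041 214.64575646] ((441.19036865234375, 214.29624938964844), (22.419891357421875, 15.015630722045898), 21.250505447387695) [ 0.554 -0.35   0.05 ]
[374 242  25  15 200] [386.145 248.435] ((386.0, 249.0), (14.0, 24.0), 90.0) [ 0.461 -0.195  0.05 ]
[442 249  22  16 282] [451.83333333 256.72695035] ((452.5, 256.5), (15.0, 21.0), 90.0) [ 0.438 -0.374  0.05 ]
```

View pics/t1.png

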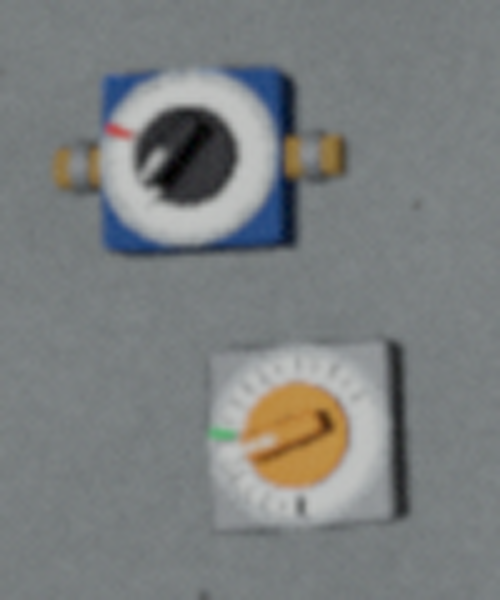

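View pics/t2.png

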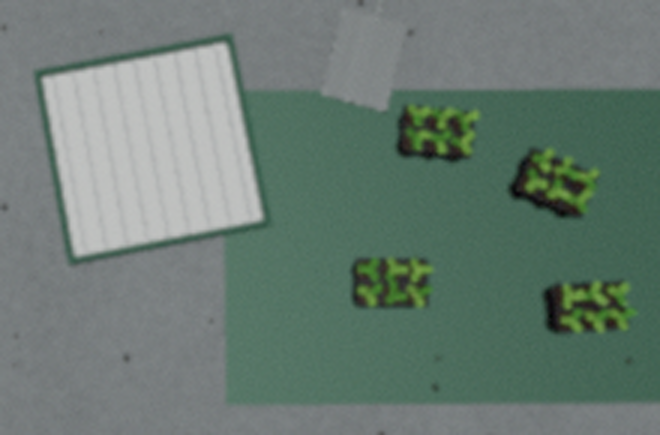

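```bash
cat >> h.py <<'E'
def Rdown(psi):
    x=np.array([np.cos(psi),np.sin(psi),0]); z=np.array([0,0,-1.]); return np.stack([x,np.cross(z,x),z],1)
def plan(xyz,psi):
    s=get_state(); T=R.from_quat(s["tcp_rot"]).as_matrix()
    rv=R.from_matrix(T.T@Rdown(psi)).as_rotvec(); sh=T.T@(np.asarray(xyz)-s["eef_pos"])
    xt=T[:,0]; print("now",s["eef_pos"].round(4),"psi",np.degrees(np.arctan2(xt[1],xt[0])).round(1),"t",round(s["time"],2),"q6",s["qpos"][5].round(2),"q1",s["qpos"][0].round(2),"open",round(s["opening"],3))
    print("turn",rv.round(3).tolist(),"shift",sh.round(4).tolist(),"rows>=",int(np.ceil(max(np.linalg.norm(rv)/.187,np.linalg.norm(sh)/.0625)))+1)
E
python3 - <<'E'
from h import *
plan([.412,.298,.20],np.radians(99))
E
```

```text
now [0.2184 0.6382 0.2088] psi 161.1 t 0.2 q6 -0.15 q1 1.09 open 0.997
turn [-0.001, 0.001, 1.084] shift [-0.2934, -0.2592, 0.0092] rows>= 8
```

Call:
arm_command(
  steps=[
    [[0,0,1.08],[-0.293,-0.259,0.009],1],
    [[0,0,1.08],[-0.293,-0.259,0.009],1],
    [[0,0,1.08],[-0.293,-0.259,0.009],1],
    [[0,0,1.08],[-0.293,-0.259,0.009],1],
    [[0,0,1.08],[-0.293,-0.259,0.009],1],
    [[0,0,1.08],[-0.293,-0.259,0.009],1],
    [[0,0,1.08],[-0.293,-0.259,0.009],1],
    [[0,0,1.08],[-0.293,-0.259,0.009],1],
    [[0,0,1.08],[-0.293,-0.259,0.009],1],
    [[0,0,1.08],[-0.293,-0.259,0.009],1],
  ],
  force=40,
)

```text
time: 1.45
eef_pos: [0.4109, 0.2995, 0.2001]
tcp_rot: [0.647, 0.763, -0.001, -0.0]
contact_force: [-0.1, 0.5, 0.1]
opening: 1.004
```

```bash
python3 - <<'E'
from h import *
c=cam("wrist"); cv2.imwrite("pics/w1.png",c["bgr"]); plan([.412,.298,.20],np.radians(99))
E
```

```text
now [0.411  0.2994 0.2001] psi 99.4 t 1.5 q6 0.27 q1 0.43 open 0.998
turn [-0.001, 0.001, 0.006] shift [-0.0016, 0.0007, 0.0001] rows>= 2
```

View pics/w1.png

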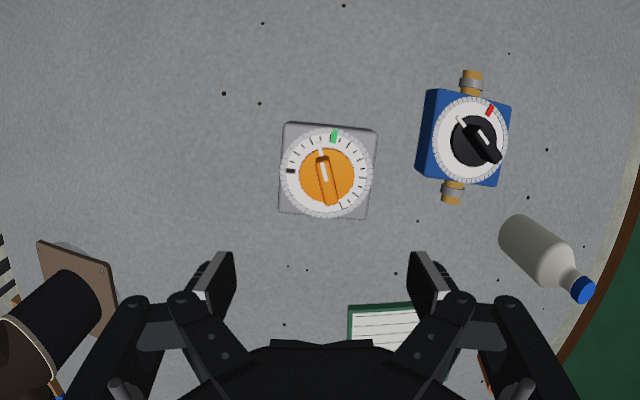

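```bash
python3 - <<'E'
from h import *
c=cam("wrist"); crop(c,265,110,390,230,5,"w1t.png"); crop(c,405,60,525,210,5,"w1f.png")
print(proj(c,[.412,.298,.056]), proj(c,[.565,.364,.056]))
E
```

```text
(np.float64(322.6602193486373), np.float64(180.02669174953877)) (np.float64(471.7612876070664), np.float64(145.55591291466033))
```

View pics/w1t.png

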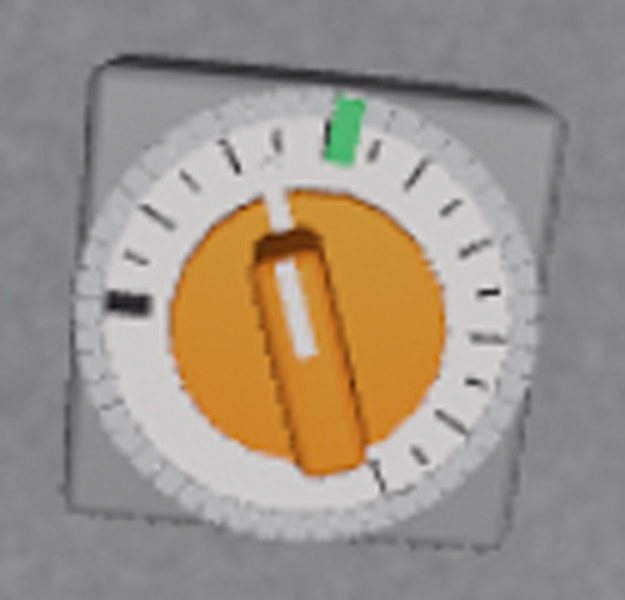

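View pics/w1f.png

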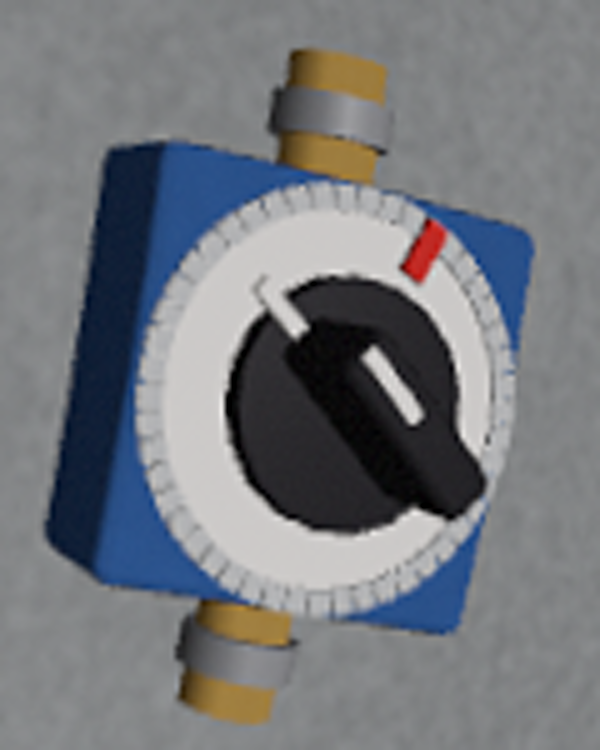

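```bash
python3 - <<'E'
from h import *
c=cam("wrist")
def P(n,o,u,v,z):
    p=pt(c,o[0]+(u-2)/5,o[1]+(v-2)/5,z); print(n,p.round(4)); return p
a=lambda p,q: round(np.degrees(np.arctan2(*(q-p)[[1,0]])),1)
for z in (.050,.056):
    o=(265,110)
    ax=P("T axis",o,308,325,.056)
    k=P("off",o,128,303,z); g=P("green",o,345,132,z); p=P("ptr",o,270,195,.056)
    for q in(k,g,p): print(a(ax,q),np.hypot(*(q-ax)[:2]).round(4))
    b1=P("b1",o,283,263,.087);b2=P("b2",o,305,357,.087); print("bar",a(b2,b1))
    o=(405,60)
    ax=P("F axis",o,342,404,.056)
    g=P("red",o,423,250,z); p=P("ptr",o,262,285,z)
    for q in(g,p): print(a(ax,q),np.hypot(*(q-ax)[:2]).round(4))
    b1=P("b1",o,370,350,.087);b2=P("b2",o,416,420,.087); print("bar",a(b2,b1))
E
```

```text
T axis [0.4147 0.3041 0.056 ]
off [0.3772 0.3014 0.05  ]
green [0.4157 0.3438 0.05  ]
ptr [0.4027 0.3294 0.056 ]
-175.8 0.0376
88.5 0.0397
115.4 0.028
b1 [0.4066 0.322  0.087 ]
b2 [0.4135 0.3051 0.087 ]
bar 112.3
F axis [0.5652 0.3696 0.056 ]
red [0.5809 0.4081 0.05  ]
ptr [0.5427 0.3904 0.05  ]
67.7 0.0415
137.2 0.0306
b1 [0.552 0.382 0.087]
b2 [0.5662 0.3709 0.087 ]
bar 142.1
T axis [0.4147 0.3041 0.056 ]
off [0.3776 0.3028 0.056 ]
green [0.4154 0.3444 0.056 ]
ptr [0.4027 0.3294 0.056 ]
-177.9 0.0371
89.0 0.0403
115.4 0.028
b1 [0.4066 0.322  0.087 ]
b2 [0.4135 0.3051 0.087 ]
bar 112.3
F axis [0.5652 0.3696 0.056 ]
red [0.5774 0.4074 0.056 ]
ptr [0.5399 0.3901 0.056 ]
72.1 0.0397
140.9 0.0325
b1 [0.552 0.382 0.087]
b2 [0.5662 0.3709 0.087 ]
bar 142.1
```

```bash
python3 - <<'E'
from h import *
c=cam("top"); print(pt(c,204.0,267.2,.056),pt(c,182.0,211.0,.056))
hsv=cv2.cvtColor(c["bgr"],cv2.COLOR_BGR2HSV); 
plan([.414,.302,.15],np.radians(112))
E
```

```text
[0.41298991 0.30047264 0.056     ] [0.56657044 0.36663981 0.056     ]
now [0.4113 0.299  0.2001] psi 99.3 t 1.65 q6 0.27 q1 0.43 open 1.004
turn [-0.001, 0.001, -0.221] shift [0.0026, 0.0032, 0.0501] rows>= 3
```

Call:
arm_command(
  steps=[
    [[0,0,-0.221],[0.003,0.003,0.05],1],
    [[0,0,-0.221],[0.003,0.003,0.05],1],
    [[0,0,-0.221],[0.003,0.003,0.05],1],
    [[0,0,-0.221],[0.003,0.003,0.05],1],
  ],
)

```text
time: 2.15
eef_pos: [0.4149, 0.3029, 0.1523]
tcp_rot: [0.56, 0.829, 0.001, 0.001]
contact_force: [0.7, 0.4, -0.2]
opening: 0.998
```

```bash
python3 - <<'E'
from h import *
c=cam("wrist"); crop(c,220,90,420,290,3,"w2.png"); plan([.414,.302,.062],np.radians(112))
E
```

```text
now [0.4148 0.3028 0.1521] psi 111.9 t 2.2 q6 0.05 q1 0.43 open 1.001
turn [0.002, 0.001, -0.002] shift [-0.0004, -0.0012, 0.0901] rows>= 3
```

View pics/w2.png

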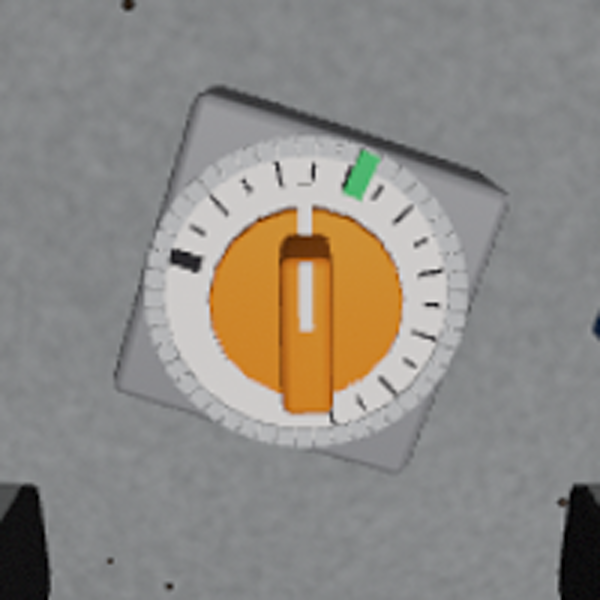

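```bash
python3 - <<'E'
from h import *
c=cam("wrist"); o=(220,90)
P=lambda u,v,z: pt(c,o[0]+(u-1)/3,o[1]+(v-1)/3,z)
a=lambda p,q: (round(np.degrees(np.arctan2(*(q-p)[[1,0]])),1),np.hypot(*(q-p)[:2]).round(4))
ax=P(306,303,.056); r=P(306,289,.052)
print("ax",ax,"ringcentre",P(306,291,.050),"bartop",P(308,337,.087))
for z in (.05,.056): print(a(ax,P(186,261,z)),a(ax,P(361,174,z)),a(ax,P(305,215,.056)))
E
```

```text
ax [0.41433627 0.30396425 0.056     ] ringcentre [0.41362224 0.30580451 0.05      ] bartop [0.41477294 0.30393307 0.087     ]
(np.float64(-175.7), np.float64(0.0373)) (np.float64(88.7), np.float64(0.0404)) (np.float64(112.5), np.float64(0.0261))
(np.float64(-178.2), np.float64(0.037)) (np.float64(89.7), np.float64(0.041)) (np.float64(112.5), np.float64(0.0261))
```

Call:
arm_command(
  steps=[
    [[0,0,0],[0.001,0,0.045],1],
    [[0,0,0],[0.001,0,0.09],1],
    [[0,0,0],[0.001,0,0.09],1],
    [[0,0,0],[0.001,0,0.09],-1],
    [[0,0,0],[0.001,0,0.09],-1],
    [[0,0,0],[0.001,0,0.09],-1],
    [[0,0,0],[0.001,0,0.09],-1],
    [[0,0,0],[0.001,0,0.09],-1],
  ],
  force=40,
)

```text
time: 3.25
eef_pos: [0.4153, 0.3041, 0.063]
tcp_rot: [0.56, 0.829, 0.001, 0.001]
contact_force: [-0.3, -0.6, 5.1]
opening: 0.138
```

Call:
arm_command(
  steps=[
    [[0,0,-0.18],[0,0,0],-1],
    [[0,0,-0.36],[0,0,0],-1],
    [[0,0,-0.54],[0,0,0],-1],
    [[0,0,-0.72],[0,0,0],-1],
    [[0,0,-0.9],[0,0,0],-1],
    [[0,0,-1.08],[0,0,0],-1],
    [[0,0,-1.2],[0,0,0],-1],
    [[0,0,-1.25],[0,0,0],-1],
    [[0,0,-1.25],[0,0,0],-1],
  ],
)

```text
time: 4.38
eef_pos: [0.4147, 0.3032, 0.063]
tcp_rot: [-0.031, 1.0, -0.001, 0.001]
contact_force: [-2.3, -4.4, 4.0]
opening: 0.137
```

Call:
arm_command(
  steps=[
    [[0,0,0],[0,0,0],1],
    [[0,0,0],[0,0,0],1],
    [[0,0,0],[0,0,0],1],
    [[0,0,0],[0,0,-0.06],1],
    [[0,0,0],[0,0,-0.09],1],
    [[0,0,0],[0,0,-0.09],1],
  ],
)

```text
time: 5.12
eef_pos: [0.4166, 0.3045, 0.1564]
tcp_rot: [-0.031, 1.0, 0.001, 0.004]
contact_force: [-0.0, -0.3, 0.4]
opening: 1.0
```

```bash
python3 - <<'E'
from h import *
c=cam("wrist"); crop(c,220,90,420,290,3,"w3.png"); plan([.414,.303,.2],np.pi)
E
```

```text
now [0.4152 0.3038 0.154 ] psi -176.5 t 5.17 q6 -1.2 q1 0.44 open 0.995
turn [-0.0, 0.004, 0.062] shift [0.001, -0.0007, -0.046] rows>= 2
```

View pics/w3.png

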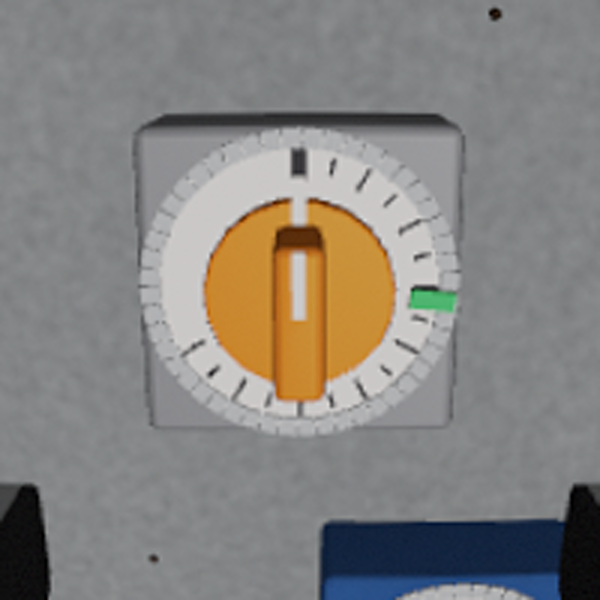

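```bash
python3 - <<'E'
from h import *
c=cam("top")
q=[pt(c,255+(u-1)/3,155+(v-1)/3,.014)[:2] for u,v in [(37,72),(231,37),(268,222),(74,263)]]
q=np.array(q);print(q.round(4),q.mean(0).round(4))
for i in range(4):
    d=q[(i+1)%4]-q[i]; print(np.hypot(*d).round(4),np.degrees(np.arctan2(d[1],d[0])).round(1))
plan([.5,.03,.25],np.radians(100))
E
```

```text
[[ 0.6654  0.1378]
 [ 0.6991 -0.0497]
 [ 0.5194 -0.0828]
 [ 0.4816  0.1006]] [0.5914 0.0265]
0.1905 -79.8
0.1827 -169.6
0.1873 101.7
0.1875 11.4
now [0.4141 0.3033 0.1523] psi -176.5 t 5.22 q6 -1.2 q1 0.44 open 0.996
turn [-0.0, 0.002, 1.458] shift [-0.069, -0.2782, -0.0971] rows>= 9
```

```bash
python3 - <<'E'
from h import *
plan([.59,.0,.28],np.radians(100))
E
```

```text
now [0.4141 0.3033 0.1523] psi -176.5 t 5.22 q6 -1.2 q1 0.44 open 0.996
turn [-0.0, 0.002, 1.458] shift [-0.157, -0.3137, -0.127] rows>= 9
```

Call:
arm_command(
  steps=[
    [[0,0,0],[0,0,-0.06],1],
    [[0,0,1.458],[-0.157,-0.314,-0.127],1],
    [[0,0,1.458],[-0.157,-0.314,-0.127],1],
    [[0,0,1.458],[-0.157,-0.314,-0.127],1],
    [[0,0,1.458],[-0.157,-0.314,-0.127],1],
    [[0,0,1.458],[-0.157,-0.314,-0.127],1],
    [[0,0,1.458],[-0.157,-0.314,-0.127],1],
    [[0,0,1.458],[-0.157,-0.314,-0.127],1],
    [[0,0,1.458],[-0.157,-0.314,-0.127],1],
    [[0,0,1.458],[-0.157,-0.314,-0.127],1],
    [[0,0,1.458],[-0.157,-0.314,-0.127],1],
    [[0,0,1.458],[-0.157,-0.314,-0.127],1],
  ],
)

```text
time: 6.72
eef_pos: [0.5898, -0.0001, 0.2795]
tcp_rot: [0.642, 0.766, -0.0, 0.001]
contact_force: [0.5, 0.3, 0.3]
opening: 1.001
```

```bash
python3 - <<'E'
from h import *
c=cam("wrist"); cv2.imwrite("pics/w4.png",c["bgr"]); plan([.6,-.235,.2],np.radians(90))
t=cam("top"); crop(t,255,155,475,300,3,"t3.png")
E
```

```text
now [ 5.899e-01 -1.000e-04  2.797e-01] psi 100.1 t 6.78 q6 -0.35 q1 -0.17 open 1.001
turn [0.001, 0.002, 0.176] shift [-0.233, -0.0311, 0.0801] rows>= 5
```

View pics/w4.png

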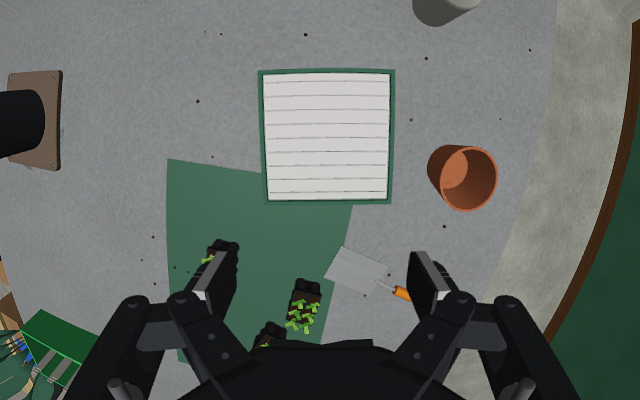

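```bash
python3 - <<'E'
from h import *
c=cam("wrist")
hsv=cv2.cvtColor(c["bgr"],cv2.COLOR_BGR2HSV)
m=((hsv[...,1]<25)&(hsv[...,2]>165)).astype(np.uint8); m[:60]=0;m[215:]=0;m[:,:250]=0;m[:,405:]=0
m=cv2.morphologyEx(m,cv2.MORPH_OPEN,np.ones((3,3))); m=cv2.morphologyEx(m,cv2.MORPH_CLOSE,np.ones((7,7)))
cs,_=cv2.findContours(m,cv2.RETR_EXTERNAL,cv2.CHAIN_APPROX_NONE); k=max(cs,key=cv2.contourArea)
pts=np.array([pt(c,*p[0],.008)[:2] for p in k],np.float32)
print(cv2.boundingRect(k),cv2.minAreaRect(pts))
q=[pt(c,u,v,.014)[:2] for u,v in [(258,71),(395,70),(391,204),(266,203)]]
q=np.array(q);print(q.round(4),q.mean(0).round(4))
for i in range(4):
    d=q[(i+1)%4]-q[i]; print(np.hypot(*d).round(4),np.degrees(np.arctan2(d[1],d[0])).round(1))
E
```

```text
(263, 73, 126, 126) ((0.5919790863990784, 0.029428593814373016), (0.17582766711711884, 0.18156608939170837), 10.724617004394531)
[[ 0.4825  0.1064]
 [ 0.6682  0.1417]
 [ 0.7043 -0.0501]
 [ 0.5209 -0.0808]] [0.594  0.0293]
0.189 10.7
0.1952 -79.3
0.186 -170.5
0.1912 101.6
```

View pics/t3.png

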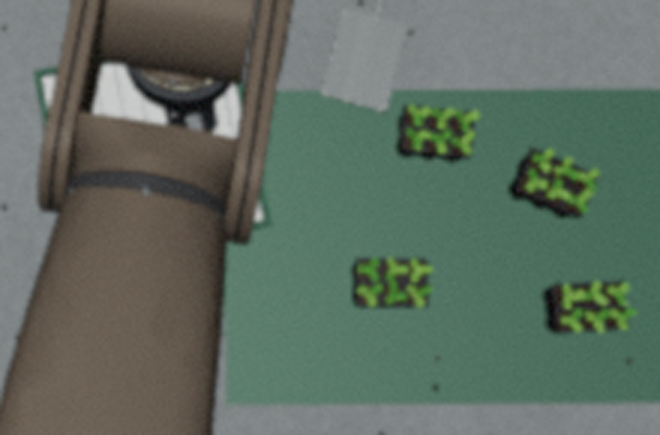

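Call:
arm_command(
  steps=[
    [[0,0,0.176],[-0.243,-0.03,0.08],1],
    [[0,0,0.176],[-0.243,-0.03,0.08],1],
    [[0,0,0.176],[-0.243,-0.03,0.08],1],
    [[0,0,0.176],[-0.243,-0.03,0.08],1],
    [[0,0,0.176],[-0.243,-0.03,0.08],1],
    [[0,0,0.176],[-0.243,-0.03,0.08],1],
  ],
)

```text
time: 7.62
eef_pos: [0.6028, -0.2448, 0.2003]
tcp_rot: [0.708, 0.707, 0.0, 0.001]
contact_force: [-0.3, 1.3, 0.4]
opening: 1.001
```

```bash
python3 - <<'E'
from h import *
c=cam("wrist"); cv2.imwrite("pics/w5.png",c["bgr"]); plan([.6,-.235,.2],np.radians(90))
E
```

```text
now [ 0.6032 -0.244   0.201 ] psi 90.0 t 7.67 q6 -0.54 q1 -0.54 open 1.0
turn [0.002, 0.001, -0.0] shift [0.009, -0.0032, 0.001] rows>= 2
```

View pics/w5.png

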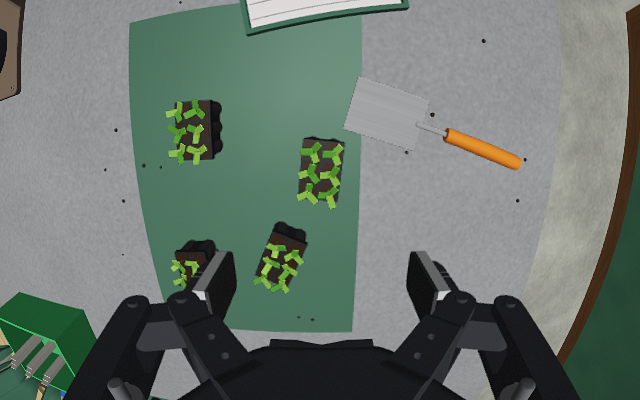

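```bash
python3 - <<'E'
from h import *
c=cam("wrist"); crop(c,280,120,365,225,6,"w5a.png")
print([tuple(round(x) for x in proj(c,[.603,-.245,z])) for z in (0,.042,.06)])
E
```

```text
[(321, 168), (321, 176), (321, 180)]
```

View pics/w5a.png

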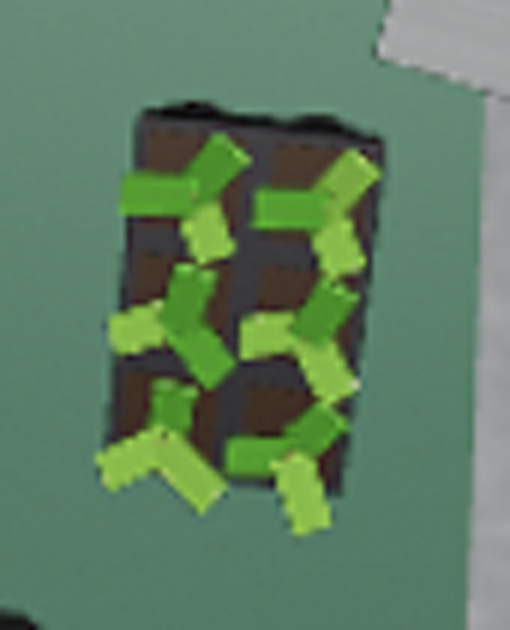

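```bash
cat >> h.py <<'E'
def rect(c,o,k,cor,z=.042):
    q=np.array([pt(c,o[0]+u/k-.3,o[1]+v/k-.3,z)[:2] for u,v in cor])
    L=[np.hypot(*(q[(i+1)%4]-q[i])).round(4) for i in range(4)]
    lo=(q[0]-q[3])+(q[1]-q[2]); sh=(q[1]-q[0])+(q[2]-q[3])
    print("sides",L,"ctr",q.mean(0).round(4),"long ang",np.degrees(np.arctan2(lo[1],lo[0])).round(1),"short+90",np.degrees(np.arctan2(sh[1],sh[0])).round(1)+90)
E
python3 - <<'E'
from h import *
c=cam("wrist"); rect(c,(280,120),6,[(138,113),(383,140),(341,493),(107,470)])
plan([.603,-.245,.2],np.radians(90))
E
```

```text
sides [np.float64(0.0431), np.float64(0.0654), np.float64(0.0431), np.float64(0.0657)] ctr [ 0.602  -0.2392] long ang 84.2 short+90 83.9
now [ 0.6035 -0.2433  0.2016] psi 90.1 t 7.78 q6 -0.54 q1 -0.54 open 1.001
turn [0.003, 0.002, 0.001] shift [-0.0017, -0.0005, 0.0016] rows>= 2
```

```bash
python3 - <<'E'
from h import *
plan([.602,-.240,.014],np.radians(84))
E
```

```text
now [ 0.6035 -0.2433  0.2016] psi 90.1 t 7.78 q6 -0.54 q1 -0.54 open 1.001
turn [0.003, 0.002, 0.106] shift [0.0036, -0.002, 0.1876] rows>= 5
```

Call:
arm_command(
  steps=[
    [[0,0,0.106],[0.004,-0.002,0.06],1],
    [[0,0,0.106],[0.004,-0.002,0.12],1],
    [[0,0,0.106],[0.004,-0.002,0.17],1],
    [[0,0,0.106],[0.004,-0.002,0.187],1],
    [[0,0,0.106],[0.004,-0.002,0.187],1],
    [[0,0,0.106],[0.004,-0.002,0.187],-1],
    [[0,0,0.106],[0.004,-0.002,0.187],-1],
    [[0,0,0.106],[0.004,-0.002,0.187],-1],
    [[0,0,0.106],[0.004,-0.002,0.187],-1],
    [[0,0,0.106],[0.004,-0.002,0.187],-1],
  ],
  force=40,
)

```text
time: 9.02
eef_pos: [0.6035, -0.2405, 0.0175]
tcp_rot: [0.743, 0.669, 0.001, 0.004]
contact_force: [0.4, 0.6, 5.4]
opening: 0.48
```

Call:
arm_command(
  steps=[
    [[0,0,0],[0,0,-0.04],-1],
    [[0,0,0],[0,0,-0.1],-1],
    [[0,0,0],[0,0,-0.1],-1],
  ],
  force=50,
)

```text
time: 9.4
eef_pos: [0.607, -0.2426, 0.1255]
tcp_rot: [0.743, 0.669, 0.003, 0.01]
contact_force: [-0.3, -0.4, -0.9]
opening: 0.465
```

```bash
python3 - <<'E'
from h import *
plan([.628,.081,.115],np.radians(100.7)); print(get_state()["contact_force"])
E
```

```text
now [ 0.607  -0.2426  0.1255] psi 84.0 t 9.4 q6 -0.43 q1 -0.54 open 0.465
turn [0.018, 0.012, -0.292] shift [0.3241, -0.0132, 0.0073] rows>= 7
[-0.26403659 -0.43988929 -0.92567327]
```

Call:
arm_command(
  steps=[
    [[0.018,0.012,-0.292],[0.055,-0.002,0.001],-1],
    [[0.018,0.012,-0.292],[0.11,-0.004,0.002],-1],
    [[0.018,0.012,-0.292],[0.165,-0.007,0.003],-1],
    [[0.018,0.012,-0.292],[0.22,-0.009,0.004],-1],
    [[0.018,0.012,-0.292],[0.27,-0.011,0.005],-1],
    [[0.018,0.012,-0.292],[0.31,-0.013,0.006],-1],
    [[0.018,0.012,-0.292],[0.324,-0.013,0.007],-1],
    [[0.018,0.012,-0.292],[0.324,-0.013,0.007],-1],
    [[0.018,0.012,-0.292],[0.324,-0.013,0.007],-1],
  ],
)

```text
time: 10.52
eef_pos: [0.6281, 0.0796, 0.115]
tcp_rot: [0.638, 0.77, -0.0, -0.0]
contact_force: [-0.0, 0.3, -2.6]
opening: 0.47
```

```bash
python3 - <<'E'
from h import *
plan([.628,.081,.025],np.radians(100.7)); c=cam("wrist"); cv2.imwrite("pics/w6.png",c["bgr"])
E
```

```text
now [0.6281 0.0796 0.115 ] psi 100.6 t 10.53 q6 -0.22 q1 -0.03 open 0.47
turn [-0.001, 0.0, -0.001] shift [0.0014, 0.0003, 0.09] rows>= 3
```

View pics/w6.png

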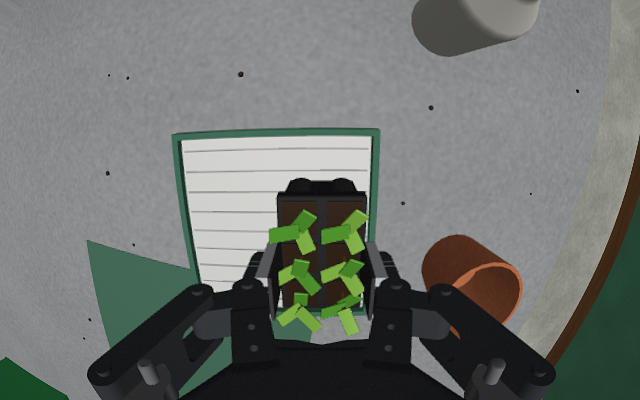

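Call:
arm_command(
  steps=[
    [[0,0,0],[0.001,0,0.045],-1],
    [[0,0,0],[0.001,0,0.08],-1],
    [[0,0,0],[0.001,0,0.091],-1],
    [[0,0,0],[0.001,0,0.091],-1],
    [[0,0,0],[0.001,0,0.091],-1],
    [[0,0,0],[0.001,0,0.091],1],
    [[0,0,0],[0.001,0,0.091],1],
    [[0,0,0],[0.001,0,0.091],1],
    [[0,0,0],[0.001,0,0.04],1],
    [[0,0,0],[0.001,0,-0.02],1],
    [[0,0,0],[0.001,0,-0.085],1],
    [[0,0,0],[0.001,0,-0.085],1],
  ],
)

```text
time: 12.08
eef_pos: [0.632, 0.0805, 0.2086]
tcp_rot: [0.639, 0.77, 0.004, 0.006]
contact_force: [-0.6, 0.1, 1.0]
opening: 1.002
```

```bash
python3 - <<'E'
from h import *
c=cam("wrist"); cv2.imwrite("pics/w7.png",c["bgr"]);plan([.461,-.19,.2],np.radians(90)); t=cam("top"); crop(t,255,155,475,300,3,"t4.png")
E
```

```text
now [0.6302 0.0805 0.2049] psi 100.6 t 12.12 q6 -0.22 q1 -0.03 open 0.997
turn [0.008, 0.001, 0.186] shift [-0.2346, -0.2162, 0.0037] rows>= 7
```

View pics/w7.png

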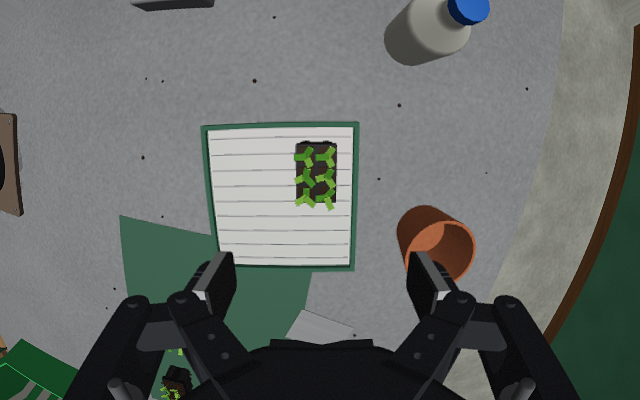

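View pics/t4.png

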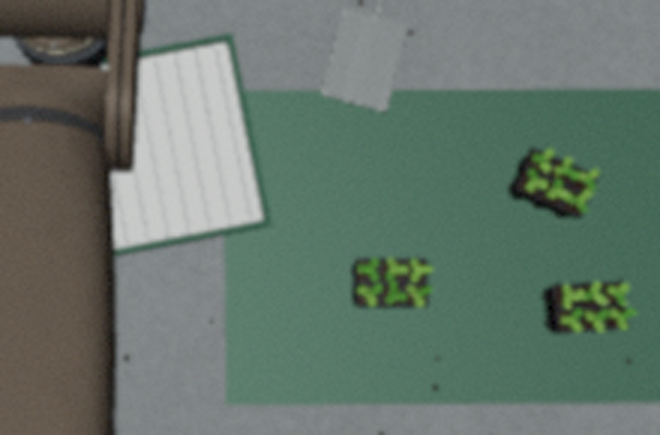

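Call:
arm_command(
  steps=[
    [[0.008,0.001,0.186],[-0.234,-0.216,0.004],1],
    [[0.008,0.001,0.186],[-0.234,-0.216,0.004],1],
    [[0.008,0.001,0.186],[-0.234,-0.216,0.004],1],
    [[0.008,0.001,0.186],[-0.234,-0.216,0.004],1],
    [[0.008,0.001,0.186],[-0.234,-0.216,0.004],1],
    [[0.008,0.001,0.186],[-0.234,-0.216,0.004],1],
    [[0.008,0.001,0.186],[-0.234,-0.216,0.004],1],
    [[0.008,0.001,0.186],[-0.234,-0.216,0.004],1],
  ],
)

```text
time: 13.18
eef_pos: [0.4597, -0.188, 0.1963]
tcp_rot: [0.707, 0.708, -0.002, -0.003]
contact_force: [0.7, -0.1, 0.7]
opening: 1.001
```

```bash
python3 - <<'E'
from h import *
c=cam("wrist"); cv2.imwrite("pics/w8.png",c["bgr"]);plan([.461,-.19,.014],np.radians(90)); crop(c,270,120,370,225,6,"w8a.png")
E
```

```text
now [ 0.4599 -0.188   0.1966] psi 90.1 t 13.22 q6 -0.59 q1 -0.59 open 0.999
turn [-0.006, -0.001, 0.002] shift [-0.0022, 0.0023, 0.1826] rows>= 4
```

View pics/w8a.png

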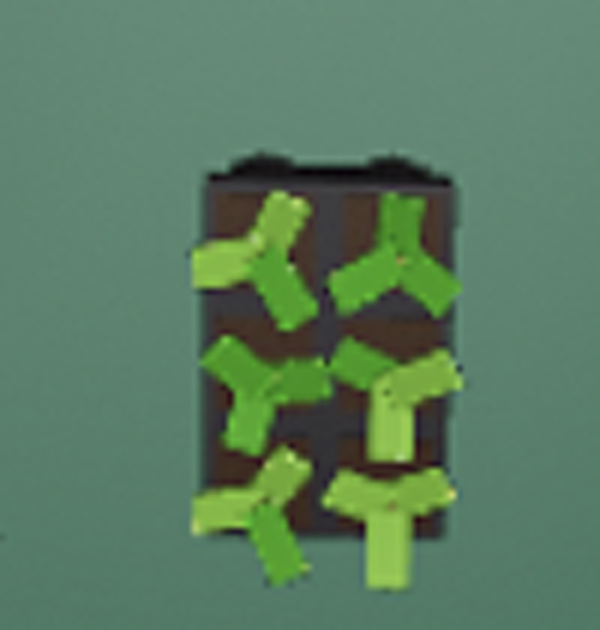

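View pics/w8.png

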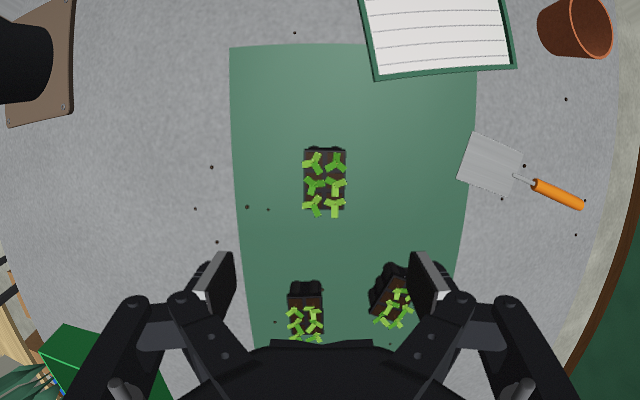

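Pack C seen at crop corners (206,183), (452,183), (446,538), (206,535).

```bash
python3 - <<'E'
from h import *
c=cam("wrist"); rect(c,(270,120),6,[(206,183),(452,183),(447,538),(206,535)]); plan([.461,-.19,.015],np.radians(90))
E
```

```text
sides [np.float64(0.0426), np.float64(0.0651), np.float64(0.044), np.float64(0.0646)] ctr [ 0.4616 -0.1924] long ang 89.8 short+90 89.8
now [ 0.4599 -0.188   0.1968] psi 90.1 t 13.28 q6 -0.59 q1 -0.59 open 0.998
turn [-0.006, -0.001, 0.002] shift [-0.0021, 0.0022, 0.1818] rows>= 4
```

Call:
arm_command(
  steps=[
    [[-0.006,-0.001,0.002],[-0.004,0.002,0.06],1],
    [[-0.006,-0.001,0.002],[-0.004,0.002,0.12],1],
    [[-0.006,-0.001,0.002],[-0.004,0.002,0.165],1],
    [[-0.006,-0.001,0.002],[-0.004,0.002,0.181],1],
    [[-0.006,-0.001,0.002],[-0.004,0.002,0.181],1],
    [[-0.006,-0.001,0.002],[-0.004,0.002,0.181],-1],
    [[-0.006,-0.001,0.002],[-0.004,0.002,0.181],-1],
    [[-0.006,-0.001,0.002],[-0.004,0.002,0.181],-1],
    [[-0.006,-0.001,0.002],[-0.004,0.002,0.181],-1],
    [[-0.006,-0.001,0.002],[-0.004,0.002,0.181],-1],
  ],
  force=50,
)

```text
time: 14.52
eef_pos: [0.4647, -0.1939, 0.0243]
tcp_rot: [0.707, 0.707, 0.001, 0.002]
contact_force: [-11.6, 9.7, 49.5]
opening: 0.218
```

Call:
arm_command(
  steps=[
    [[0,0,0],[0,0,-0.04],-1],
    [[0,0,0],[0,0,-0.1],-1],
    [[0,0,0],[0,0,-0.1],-1],
    [[0,0,0],[0,0,-0.1],-1],
  ],
)

```text
time: 15.02
eef_pos: [0.4642, -0.1937, 0.1246]
tcp_rot: [0.707, 0.707, 0.001, 0.002]
contact_force: [-0.3, -0.7, -0.3]
opening: 0.0
```

```bash
python3 - <<'E'
from h import *
plan([.539,.064,.115],np.radians(100.7)); print(get_state()["contact_force"])
E
```

```text
now [ 0.4642 -0.1937  0.1246] psi 90.0 t 15.03 q6 -0.6 q1 -0.6 open 0.0
turn [0.004, 0.003, -0.188] shift [0.2578, 0.0745, 0.0093] rows>= 6
[-0.2982851  -0.71508679 -0.33118958]
```

```bash
python3 - <<'E'
from h import *
c=cam("wrist"); cv2.imwrite("pics/w9.png",c["bgr"]); t=cam("top"); crop(t,255,155,475,300,3,"t5.png")
E
```

```text
(no output)
```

View pics/w9.png

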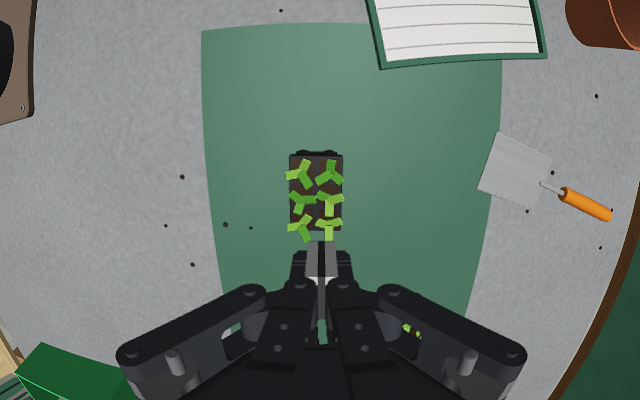

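View pics/t5.png

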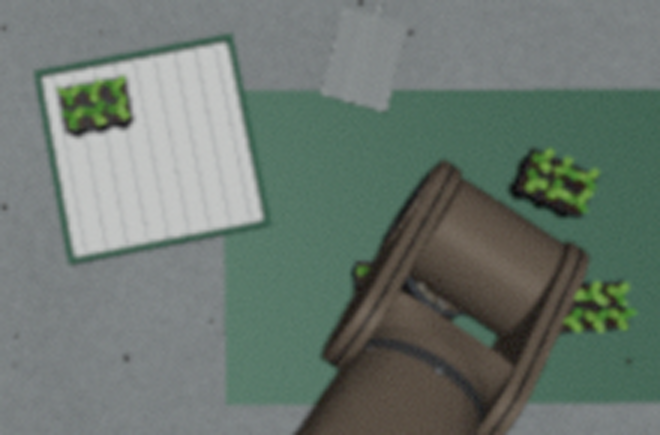

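```bash
python3 - <<'E'
from h import *
c=cam("wrist"); crop(c,270,135,370,250,5,"w9a.png"); print(proj(c,[.4642,-.1937,.042]))
E
```

```text
(np.float64(323.07235662608434), np.float64(197.88165451197298))
```

View pics/w9a.png

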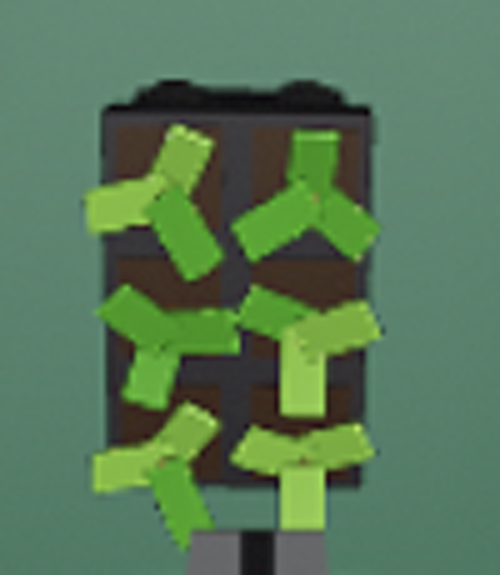

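```bash
python3 - <<'E'
from h import *
c=cam("wrist"); rect(c,(270,135),5,[(105,112),(370,112),(362,487),(107,484)]); plan([.459,-.19,.015],np.radians(90)); print(get_state())
E
```

```text
sides [np.float64(0.0425), np.float64(0.0653), np.float64(0.0441), np.float64(0.0648)] ctr [ 0.4589 -0.1918] long ang 89.3 short+90 89.5
now [ 0.4632 -0.193   0.1224] psi 89.9 t 15.22 q6 -0.6 q1 -0.6 open 0.005
turn [0.001, -0.0, -0.001] shift [0.003, -0.0043, 0.1074] rows>= 3
{'time': 15.225, 'qpos': array([-5.97554852e-01, -5.90976841e-03,  2.07156120e+00,  6.55343361e-04,
        1.07555087e+00, -5.96937685e-01]), 'dq': array([ 0.00050765,  0.00191992, -0.00790176,  0.00112822, -0.00096116,
        0.00162436]), 'joint_efforts': array([ 1.40312273e-02, -2.67918473e+01, -2.68959975e+01,  1.09683304e-03,
       -4.14802838e-03,  1.22760946e-05]), 'eef_pos': array([ 0.46320802, -0.19299927,  0.12238094]), 'tcp_rot': array([7.07434938e-01, 7.06778386e-01, 3.19751682e-04, 1.37805099e-04]), 'contact_force': array([-0.68816802,  0.19045817, -0.40674243]), 'wrist_torque': array([-0.04786242,  0.04660355, -0.0234697 ]), 'opening': 0.004870727299686354}
```

Call:
arm_command(
  steps=[
    [[0,0,0],[0.002,-0.004,0],1],
    [[0,0,0],[0.002,-0.004,0],1],
    [[0,0,0],[0.002,-0.004,0],1],
    [[0,0,0],[0.002,-0.004,0],1],
    [[0,0,0],[0.002,-0.004,0.06],1],
    [[0,0,0],[0.002,-0.004,0.1],1],
    [[0,0,0],[0.002,-0.004,0.116],1],
    [[0,0,0],[0.002,-0.004,0.116],1],
    [[0,0,0],[0.002,-0.004,0.116],1],
  ],
  force=40,
)

```text
time: 16.35
eef_pos: [0.4608, -0.1919, 0.0082]
tcp_rot: [0.707, 0.707, 0.001, 0.002]
contact_force: [-0.5, -0.2, 0.4]
opening: 0.997
```

Call:
arm_command(
  steps=[
    [[0,0,0],[0,0,0],-1],
    [[0,0,0],[0,0,0],-1],
    [[0,0,0],[0,0,0],-1],
    [[0,0,0],[0,0,0],-1],
  ],
  force=40,
)

```text
time: 16.85
eef_pos: [0.4617, -0.1925, 0.0095]
tcp_rot: [0.707, 0.707, 0.001, 0.003]
contact_force: [-0.6, 0.2, 6.6]
opening: 0.5
```

Call:
arm_command(
  steps=[
    [[0,0,0],[0,0,-0.04],-1],
    [[0,0,0],[0,0,-0.1],-1],
    [[0,0,0],[0,0,-0.105],-1],
    [[0,0,0],[0,0,-0.105],-1],
  ],
)

```text
time: 17.35
eef_pos: [0.4607, -0.1919, 0.114]
tcp_rot: [0.707, 0.707, 0.001, 0.003]
contact_force: [-1.2, 0.6, -1.9]
opening: 0.502
```

```bash
python3 - <<'E'
from h import *
plan([.539,.064,.11],np.radians(100.7)); print(get_state()["contact_force"])
E
```

```text
now [ 0.4607 -0.1919  0.114 ] psi 90.0 t 17.35 q6 -0.6 q1 -0.6 open 0.502
turn [0.005, 0.003, -0.188] shift [0.256, 0.0781, 0.0037] rows>= 6
[-1.20019867  0.59998646 -1.855986  ]
```

Call:
arm_command(
  steps=[
    [[0.005,0.003,-0.188],[0.05,0.015,0.003],-1],
    [[0.005,0.003,-0.188],[0.1,0.03,0.003],-1],
    [[0.005,0.003,-0.188],[0.15,0.045,0.003],-1],
    [[0.005,0.003,-0.188],[0.2,0.061,0.003],-1],
    [[0.005,0.003,-0.188],[0.24,0.073,0.003],-1],
    [[0.005,0.003,-0.188],[0.256,0.078,0.003],-1],
    [[0.005,0.003,-0.188],[0.256,0.078,0.003],-1],
    [[0.005,0.003,-0.188],[0.256,0.078,0.003],-1],
  ],
)

```text
time: 18.35
eef_pos: [0.5382, 0.0629, 0.1098]
tcp_rot: [0.638, 0.77, -0.001, -0.001]
contact_force: [-0.6, -0.0, -0.9]
opening: 0.499
```

```bash
python3 - <<'E'
from h import *
plan([.539,.064,.0155],np.radians(100.7)); c=cam("wrist"); cv2.imwrite("pics/w10.png",c["bgr"])
E
```

```text
now [0.5382 0.0629 0.1098] psi 100.7 t 18.35 q6 -0.26 q1 -0.07 open 0.499
turn [-0.002, 0.0, -0.0] shift [0.0009, 0.0012, 0.0943] rows>= 3
```

View pics/w10.png

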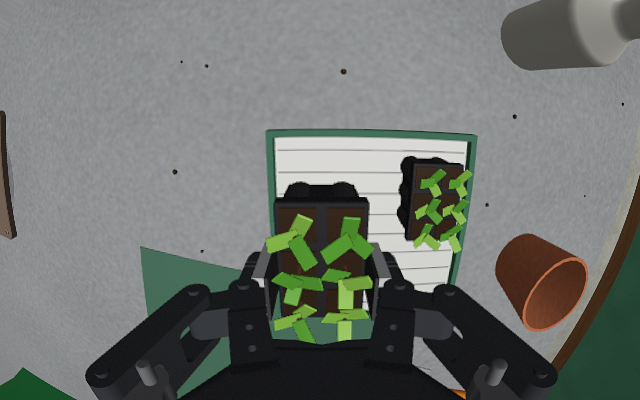

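Call:
arm_command(
  steps=[
    [[0,0,0],[0.001,0.001,0.05],-1],
    [[0,0,0],[0.001,0.001,0.083],-1],
    [[0,0,0],[0.001,0.001,0.094],-1],
    [[0,0,0],[0.001,0.001,0.094],-1],
    [[0,0,0],[0.001,0.001,0.094],-1],
    [[0,0,0],[0.001,0.001,0.094],1],
    [[0,0,0],[0.001,0.001,0.094],1],
    [[0,0,0],[0.001,0.001,0.094],1],
    [[0,0,0],[0.001,0.001,0.04],1],
    [[0,0,0],[0.001,0.001,-0.02],1],
    [[0,0,0],[0.001,0.001,-0.09],1],
    [[0,0,0],[0.001,0.001,-0.09],1],
  ],
)

```text
time: 19.9
eef_pos: [0.5428, 0.0639, 0.2069]
tcp_rot: [0.638, 0.77, 0.003, 0.004]
contact_force: [0.2, -0.2, -0.6]
opening: 0.996
```

```bash
python3 - <<'E'
from h import *
c=cam("wrist"); cv2.imwrite("pics/w11.png",c["bgr"]);plan([.555,-.34,.2],np.radians(70)); t=cam("top"); crop(t,255,155,475,300,3,"t6.png")
E
```

```text
now [0.5415 0.0639 0.2047] psi 100.7 t 19.95 q6 -0.25 q1 -0.07 open 1.001
turn [0.006, 0.0, 0.535] shift [-0.3995, -0.0615, 0.0051] rows>= 8
```

View pics/w11.png

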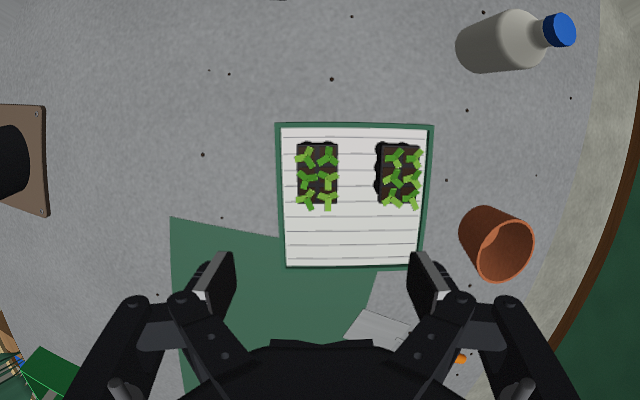

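View pics/t6.png

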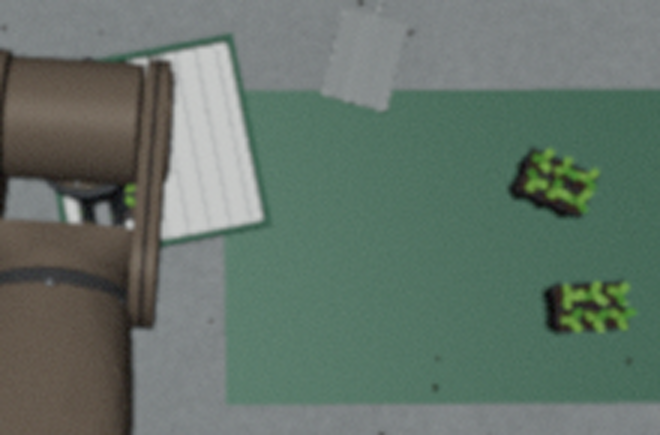

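Call:
arm_command(
  steps=[
    [[0.006,0,0.535],[-0.4,-0.061,0.005],1],
    [[0.006,0,0.535],[-0.4,-0.061,0.005],1],
    [[0.006,0,0.535],[-0.4,-0.061,0.005],1],
    [[0.006,0,0.535],[-0.4,-0.061,0.005],1],
    [[0.006,0,0.535],[-0.4,-0.061,0.005],1],
    [[0.006,0,0.535],[-0.4,-0.061,0.005],1],
    [[0.006,0,0.535],[-0.4,-0.061,0.005],1],
    [[0.006,0,0.535],[-0.4,-0.061,0.005],1],
    [[0.006,0,0.535],[-0.4,-0.061,0.005],1],
    [[0.006,0,0.535],[-0.4,-0.061,0.005],1],
  ],
)

```text
time: 21.25
eef_pos: [0.554, -0.3387, 0.1961]
tcp_rot: [0.819, 0.574, -0.002, -0.002]
contact_force: [-0.7, -0.4, -0.0]
opening: 0.999
```

```bash
python3 - <<'E'
from h import *
c=cam("wrist"); cv2.imwrite("pics/w12.png",c["bgr"]); crop(c,265,110,375,225,5,"w12a.png")
E
```

```text
(no output)
```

View pics/w12a.png

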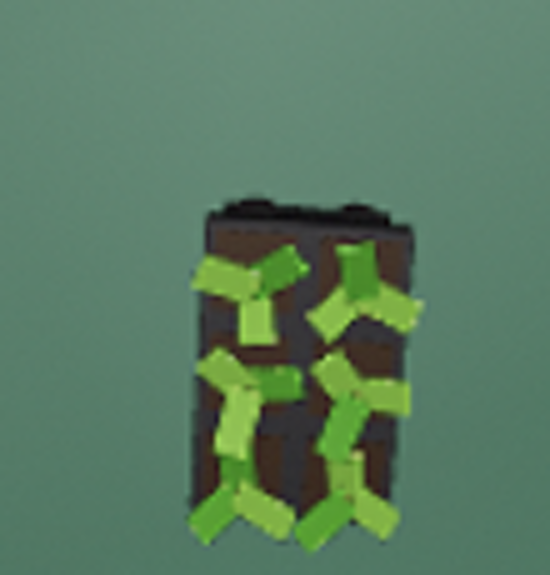

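View pics/w12.png

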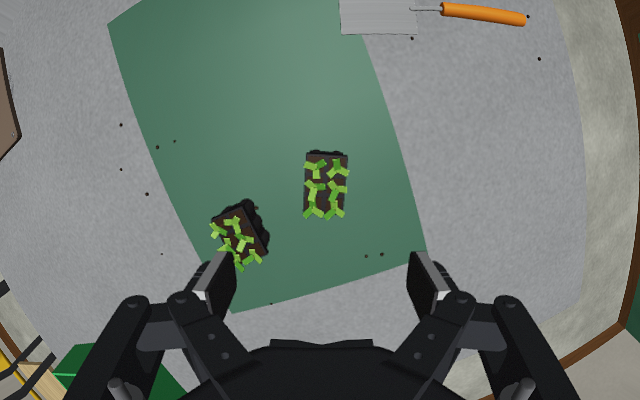

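```bash
python3 - <<'E'
from h import *
c=cam("wrist"); rect(c,(265,110),5,[(209,218),(411,232),(391,522),(192,512)]); plan([.555,-.345,.006],np.radians(68))
E
```

```text
sides [np.float64(0.0422), np.float64(0.0646), np.float64(0.0438), np.float64(0.0653)] ctr [ 0.5534 -0.3489] long ang 66.8 short+90 66.7
now [ 0.5543 -0.3391  0.1969] psi 70.1 t 21.35 q6 -0.36 q1 -0.7 open 1.002
turn [-0.004, 0.002, 0.036] shift [-0.005, 0.0035, 0.1909] rows>= 5
```

```bash
python3 - <<'E'
from h import *
plan([.5535,-.348,.006],np.radians(67))
E
```

```text
now [ 0.5543 -0.3391  0.1969] psi 70.1 t 21.35 q6 -0.36 q1 -0.7 open 1.002
turn [-0.004, 0.002, 0.054] shift [-0.0084, 0.0031, 0.1909] rows>= 5
```

Call:
arm_command(
  steps=[
    [[-0.004,0.002,0.054],[-0.008,0.003,0.06],1],
    [[-0.004,0.002,0.054],[-0.008,0.003,0.12],1],
    [[-0.004,0.002,0.054],[-0.008,0.003,0.17],1],
    [[-0.004,0.002,0.054],[-0.008,0.003,0.191],1],
    [[-0.004,0.002,0.054],[-0.008,0.003,0.191],1],
    [[-0.004,0.002,0.054],[-0.008,0.003,0.191],1],
    [[-0.004,0.002,0.054],[-0.008,0.003,0.191],-1],
    [[-0.004,0.002,0.054],[-0.008,0.003,0.191],-1],
    [[-0.004,0.002,0.054],[-0.008,0.003,0.191],-1],
    [[-0.004,0.002,0.054],[-0.008,0.003,0.191],-1],
  ],
  force=40,
)

```text
time: 22.6
eef_pos: [0.5543, -0.3483, 0.0074]
tcp_rot: [0.834, 0.552, 0.0, 0.001]
contact_force: [-0.0, 0.4, 5.0]
opening: 0.5
```

Call:
arm_command(
  steps=[
    [[0,0,0],[0,0,-0.04],-1],
    [[0,0,0],[0,0,-0.1],-1],
    [[0,0,0],[0,0,-0.105],-1],
    [[0,0,0],[0,0,-0.105],-1],
  ],
)

```text
time: 23.1
eef_pos: [0.5535, -0.3477, 0.1115]
tcp_rot: [0.834, 0.552, 0.0, 0.0]
contact_force: [-0.9, 0.3, -2.7]
opening: 0.501
```

```bash
python3 - <<'E'
from h import *
plan([.645,-.007,.11],np.radians(100.7)); print(get_state()["contact_force"])
E
```

```text
now [ 0.5535 -0.3477  0.1115] psi 67.0 t 23.1 q6 -0.31 q1 -0.72 open 0.501
turn [0.0, -0.0, -0.588] shift [0.3493, -0.049, 0.0016] rows>= 7
[-0.88777482  0.3296885  -2.66499752]
```

Call:
arm_command(
  steps=[
    [[0,0,-0.588],[0.05,-0.007,0.001],-1],
    [[0,0,-0.588],[0.1,-0.014,0.001],-1],
    [[0,0,-0.588],[0.15,-0.021,0.001],-1],
    [[0,0,-0.588],[0.2,-0.028,0.001],-1],
    [[0,0,-0.588],[0.25,-0.035,0.001],-1],
    [[0,0,-0.588],[0.3,-0.042,0.001],-1],
    [[0,0,-0.588],[0.34,-0.048,0.001],-1],
    [[0,0,-0.588],[0.349,-0.049,0.001],-1],
    [[0,0,-0.588],[0.349,-0.049,0.001],-1],
    [[0,0,-0.588],[0.349,-0.049,0.001],-1],
  ],
)

```text
time: 24.35
eef_pos: [0.644, -0.0085, 0.1094]
tcp_rot: [0.639, 0.769, -0.001, -0.001]
contact_force: [-0.0, -0.6, -1.5]
opening: 0.503
```

```bash
python3 - <<'E'
from h import *
plan([.645,-.007,.0135],np.radians(100.7)); c=cam("wrist"); cv2.imwrite("pics/w13.png",c["bgr"])
E
```

```text
now [ 0.644  -0.0085  0.1094] psi 100.6 t 24.35 q6 -0.36 q1 -0.17 open 0.503
turn [-0.002, -0.0, -0.002] shift [0.0013, 0.0014, 0.0959] rows>= 3
```

View pics/w13.png

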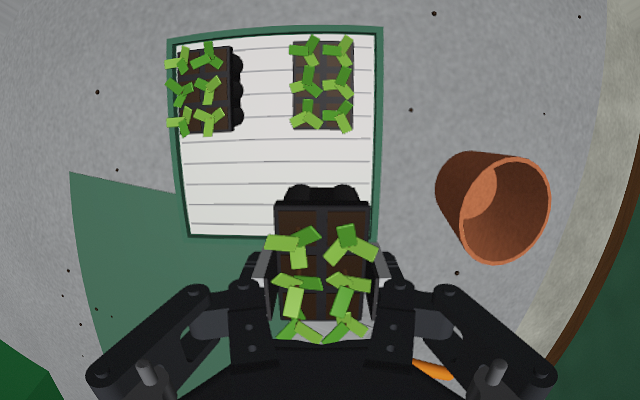

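Call:
arm_command(
  steps=[
    [[0,0,0],[0.001,0.001,0.05],-1],
    [[0,0,0],[0.001,0.001,0.084],-1],
    [[0,0,0],[0.001,0.001,0.095],-1],
    [[0,0,0],[0.001,0.001,0.095],-1],
    [[0,0,0],[0.001,0.001,0.095],-1],
    [[0,0,0],[0.001,0.001,0.095],1],
    [[0,0,0],[0.001,0.001,0.095],1],
    [[0,0,0],[0.001,0.001,0.095],1],
    [[0,0,0],[0.001,0.001,0.04],1],
    [[0,0,0],[0.001,0.001,-0.02],1],
    [[0,0,0],[0.001,0.001,-0.09],1],
    [[0,0,0],[0.001,0.001,-0.09],1],
  ],
)

```text
time: 25.9
eef_pos: [0.6487, -0.008, 0.2079]
tcp_rot: [0.639, 0.769, 0.003, 0.005]
contact_force: [-0.1, -0.6, -0.4]
opening: 0.998
```

```bash
python3 - <<'E'
from h import *
c=cam("wrist"); cv2.imwrite("pics/w14.png",c["bgr"]);plan([.44,-.37,.2],np.radians(90)); t=cam("top"); crop(t,255,155,475,300,3,"t7.png")
E
```

```text
now [ 0.6475 -0.0078  0.2054] psi 100.6 t 25.95 q6 -0.35 q1 -0.17 open 1.001
turn [0.008, 0.002, 0.185] shift [-0.3179, -0.2707, 0.0043] rows>= 8
```

View pics/w14.png

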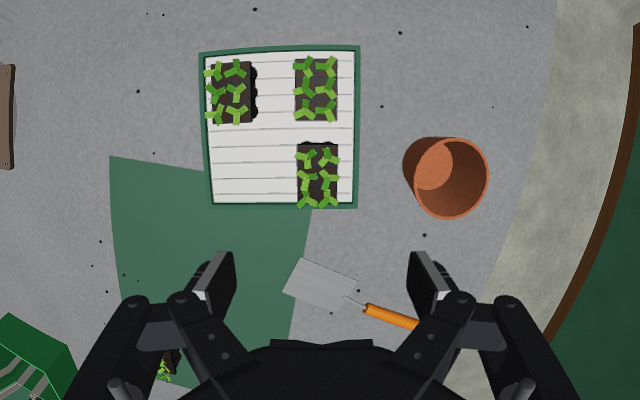

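View pics/t7.png

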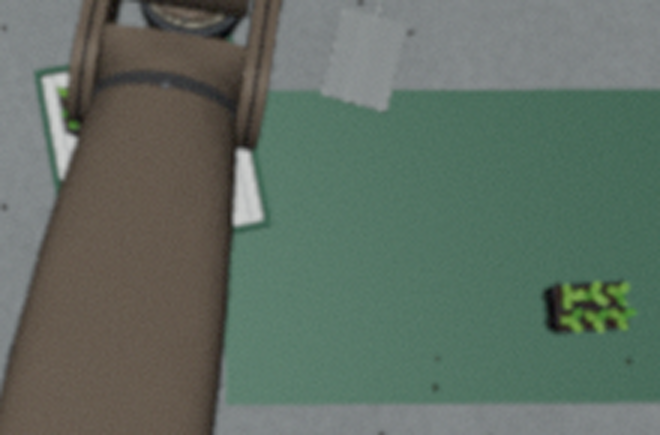

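Call:
arm_command(
  steps=[
    [[0.008,0.002,0.185],[-0.318,-0.271,0.004],1],
    [[0.008,0.002,0.185],[-0.318,-0.271,0.004],1],
    [[0.008,0.002,0.185],[-0.318,-0.271,0.004],1],
    [[0.008,0.002,0.185],[-0.318,-0.271,0.004],1],
    [[0.008,0.002,0.185],[-0.318,-0.271,0.004],1],
    [[0.008,0.002,0.185],[-0.318,-0.271,0.004],1],
    [[0.008,0.002,0.185],[-0.318,-0.271,0.004],1],
    [[0.008,0.002,0.185],[-0.318,-0.271,0.004],1],
    [[0.008,0.002,0.185],[-0.318,-0.271,0.004],1],
    [[0.008,0.002,0.185],[-0.318,-0.271,0.004],1],
  ],
)

```text
time: 27.25
eef_pos: [0.4386, -0.3685, 0.1967]
tcp_rot: [0.707, 0.708, -0.001, -0.003]
contact_force: [-0.5, -0.2, 0.2]
opening: 1.005
```

```bash
python3 - <<'E'
from h import *
c=cam("wrist"); cv2.imwrite("pics/w15.png",c["bgr"]); crop(c,265,110,375,225,5,"w15a.png")
E
```

```text
(no output)
```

View pics/w15a.png

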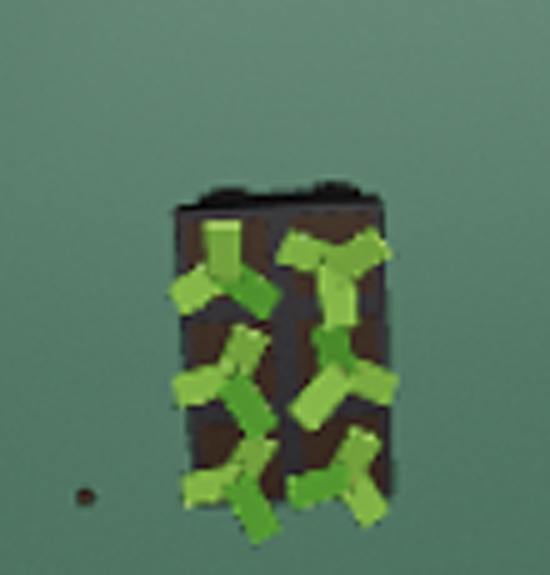

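View pics/w15.png

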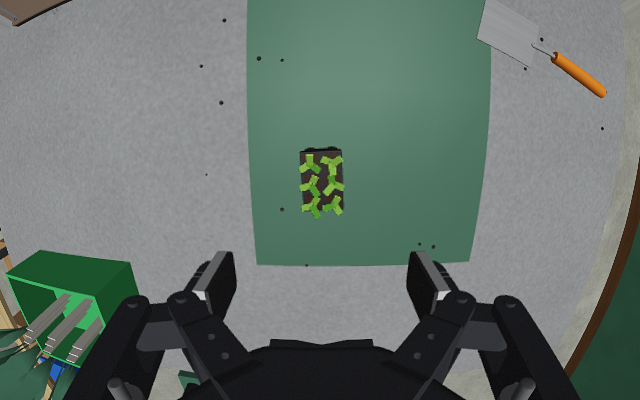

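Corners in the crop: (178,211), (382,206), (391,498), (188,505).

```bash
python3 - <<'E'
from h import *
c=cam("wrist"); rect(c,(265,110),5,[(178,211),(382,206),(391,500),(188,506)]); plan([.438,-.375,.006],np.radians(92.5))
E
```

```text
sides [np.float64(0.0425), np.float64(0.0649), np.float64(0.0446), np.float64(0.0653)] ctr [ 0.4378 -0.3744] long ang 91.9 short+90 91.8
now [ 0.4388 -0.3688  0.1974] psi 90.1 t 27.35 q6 -0.87 q1 -0.87 open 0.998
turn [-0.005, -0.001, -0.042] shift [-0.0064, 0.0002, 0.1914] rows>= 5
```

Call:
arm_command(
  steps=[
    [[-0.005,-0.001,-0.032],[-0.006,-0.001,0.06],1],
    [[-0.005,-0.001,-0.032],[-0.006,-0.001,0.12],1],
    [[-0.005,-0.001,-0.032],[-0.006,-0.001,0.17],1],
    [[-0.005,-0.001,-0.032],[-0.006,-0.001,0.191],1],
    [[-0.005,-0.001,-0.032],[-0.006,-0.001,0.191],1],
    [[-0.005,-0.001,-0.032],[-0.006,-0.001,0.191],1],
    [[-0.005,-0.001,-0.032],[-0.006,-0.001,0.191],-1],
    [[-0.005,-0.001,-0.032],[-0.006,-0.001,0.191],-1],
    [[-0.005,-0.001,-0.032],[-0.006,-0.001,0.191],-1],
    [[-0.005,-0.001,-0.032],[-0.006,-0.001,0.191],-1],
  ],
  force=40,
)

```text
time: 28.6
eef_pos: [0.4375, -0.3754, 0.0077]
tcp_rot: [0.695, 0.719, -0.0, 0.001]
contact_force: [-0.0, -0.1, 5.3]
opening: 0.502
```

Call:
arm_command(
  steps=[
    [[0,0,0],[0,0,-0.04],-1],
    [[0,0,0],[0,0,-0.1],-1],
    [[0,0,0],[0,0,-0.105],-1],
    [[0,0,0],[0,0,-0.105],-1],
  ],
)

```text
time: 29.1
eef_pos: [0.4368, -0.3747, 0.1119]
tcp_rot: [0.695, 0.719, -0.0, 0.0]
contact_force: [0.1, 0.3, -2.8]
opening: 0.503
```

```bash
python3 - <<'E'
from h import *
plan([.556,-.024,.11],np.radians(100.7)); print(get_state()["contact_force"])
E
```

```text
now [ 0.4368 -0.3747  0.1119] psi 91.9 t 29.1 q6 -0.92 q1 -0.89 open 0.503
turn [0.0, 0.001, -0.153] shift [0.3464, 0.1309, 0.0018] rows>= 7
[ 0.13828135  0.27814329 -2.7734902 ]
```

Call:
arm_command(
  steps=[
    [[0,0,-0.153],[0.05,0.019,0.001],-1],
    [[0,0,-0.153],[0.1,0.038,0.001],-1],
    [[0,0,-0.153],[0.15,0.057,0.001],-1],
    [[0,0,-0.153],[0.2,0.076,0.001],-1],
    [[0,0,-0.153],[0.25,0.094,0.001],-1],
    [[0,0,-0.153],[0.3,0.113,0.001],-1],
    [[0,0,-0.153],[0.336,0.127,0.001],-1],
    [[0,0,-0.153],[0.346,0.131,0.001],-1],
    [[0,0,-0.153],[0.346,0.131,0.001],-1],
    [[0,0,-0.153],[0.346,0.131,0.001],-1],
  ],
)

```text
time: 30.35
eef_pos: [0.5553, -0.0255, 0.1098]
tcp_rot: [0.639, 0.77, -0.001, -0.0]
contact_force: [-0.9, 0.1, -2.6]
opening: 0.497
```

```bash
python3 - <<'E'
from h import *
plan([.556,-.024,.0135],np.radians(100.7)); c=cam("wrist"); cv2.imwrite("pics/w16.png",c["bgr"])
E
```

```text
now [ 0.5553 -0.0255  0.1098] psi 100.6 t 30.35 q6 -0.41 q1 -0.23 open 0.497
turn [-0.002, 0.0, -0.001] shift [0.0014, 0.0011, 0.0963] rows>= 3
```

View pics/w16.png

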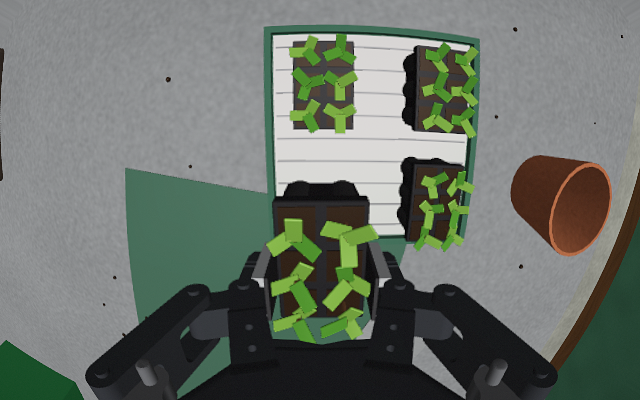

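Call:
arm_command(
  steps=[
    [[0,0,0],[0.001,0.001,0.05],-1],
    [[0,0,0],[0.001,0.001,0.084],-1],
    [[0,0,0],[0.001,0.001,0.095],-1],
    [[0,0,0],[0.001,0.001,0.095],-1],
    [[0,0,0],[0.001,0.001,0.095],-1],
    [[0,0,0],[0.001,0.001,0.095],1],
    [[0,0,0],[0.001,0.001,0.095],1],
    [[0,0,0],[0.001,0.001,0.095],1],
    [[0,0,0],[0.001,0.001,0.04],1],
    [[0,0,0],[0.001,0.001,-0.02],1],
    [[0,0,0],[0.001,0.001,-0.09],1],
    [[0,0,0],[0.001,0.001,-0.12],1],
  ],
)

```text
time: 31.9
eef_pos: [0.5576, -0.0246, 0.2347]
tcp_rot: [0.639, 0.769, 0.001, 0.003]
contact_force: [0.6, -1.3, -0.2]
opening: 1.0
```

```bash
python3 - <<'E'
from h import *
c=cam("wrist"); cv2.imwrite("pics/w17.png",c["bgr"]);s=cam("side"); crop(s,280,180,390,260,6,"s17.png"); plan([.57,.2,.25],np.radians(142))
E
```

```text
now [ 0.5595 -0.025   0.237 ] psi 100.6 t 32.0 q6 -0.41 q1 -0.23 open 0.999
turn [0.008, 0.009, -0.722] shift [0.2191, 0.0519, -0.0137] rows>= 5
```

View pics/w17.png

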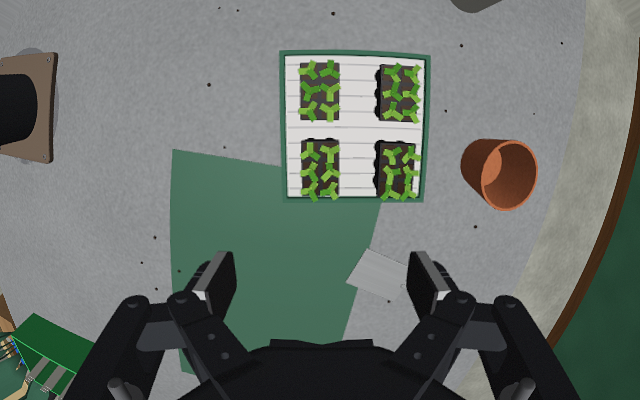

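View pics/s17.png

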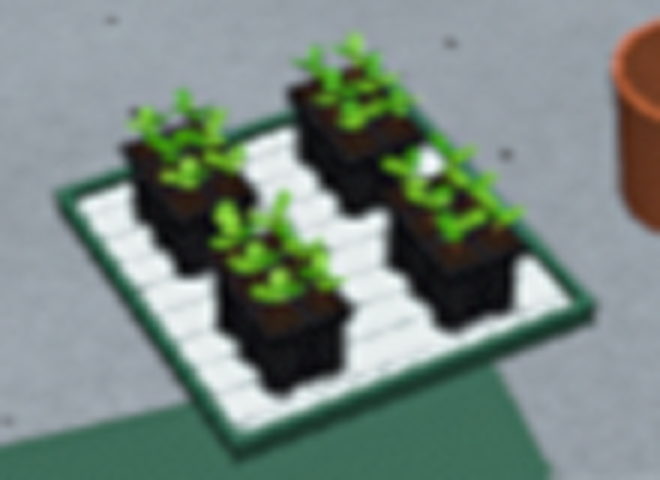

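```bash
python3 - <<'E'
from h import *
plan([.566,.368,.19],np.radians(141))
E
```

```text
now [ 0.5595 -0.025   0.237 ] psi 100.6 t 32.0 q6 -0.41 q1 -0.23 open 0.999
turn [0.008, 0.009, -0.705] shift [0.3853, 0.0783, 0.0457] rows>= 8
```

Call:
arm_command(
  steps=[
    [[0.008,0.009,-0.705],[0.385,0.078,0],1],
    [[0.008,0.009,-0.705],[0.385,0.078,0],1],
    [[0.008,0.009,-0.705],[0.385,0.078,0],1],
    [[0.008,0.009,-0.705],[0.385,0.078,0],1],
    [[0.008,0.009,-0.705],[0.385,0.078,0],1],
    [[0.008,0.009,-0.705],[0.385,0.078,0],1],
    [[0.008,0.009,-0.705],[0.385,0.078,0.07],1],
    [[0.008,0.009,-0.705],[0.385,0.078,0.085],1],
    [[0.008,0.009,-0.705],[0.385,0.078,0.085],1],
    [[0.008,0.009,-0.705],[0.385,0.078,0.085],1],
  ],
)

```text
time: 33.25
eef_pos: [0.5668, 0.3676, 0.1517]
tcp_rot: [0.334, 0.943, 0.001, 0.0]
contact_force: [0.3, -0.5, 0.9]
opening: 1.0
```

```bash
python3 - <<'E'
from h import *
c=cam("wrist"); crop(c,220,90,420,290,3,"w18.png"); plan([.566,.368,.062],np.radians(141))
E
```

```text
now [0.5673 0.3676 0.1527] psi 141.0 t 33.3 q6 -0.46 q1 0.43 open 0.999
turn [0.003, 0.001, -0.0] shift [0.0014, -0.0008, 0.0907] rows>= 3
```

View pics/w18.png

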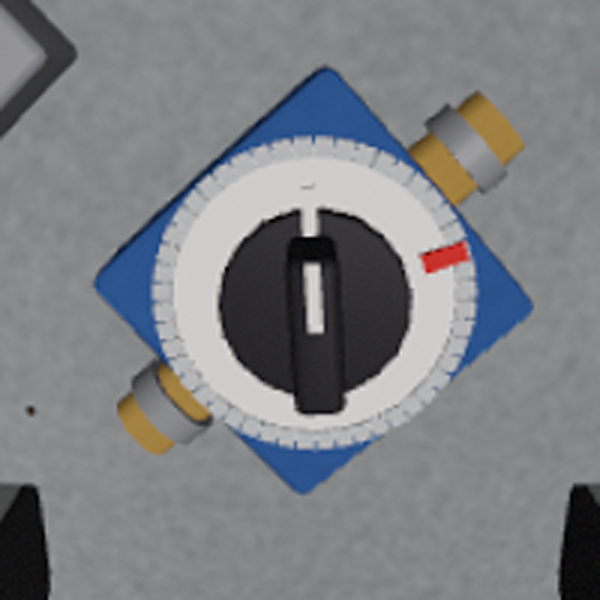

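```bash
python3 - <<'E'
from h import *
c=cam("wrist"); o=(220,90)
P=lambda u,v,z: pt(c,o[0]+(u-1)/3,o[1]+(v-1)/3,z)
a=lambda p,q: (round(np.degrees(np.arctan2(*(q-p)[[1,0]])),1),np.hypot(*(q-p)[:2]).round(4))
ax=P(315,302,.056)
print("ax",ax,"ringcentre",P(314.5,292,.050),"bartop",P(317,330,.087))
for z in (.048,.051,.056): print(z,a(ax,P(445,258,z)),a(ax,P(307,186,z)))
print(a(ax,P(311,225,.056)), a(P(319,400,.087),P(313,265,.087)), a(P(314.5,292,.05),P(445,258,.05)))
# timer-style check: off dir etc
print(a(P(314.5,292,.05),P(307,186,.05)))
E
```

```text
ax [0.56780964 0.37088409 0.056     ] ringcentre [0.56670691 0.37169174 0.05      ] bartop [0.56675581 0.37182788 0.087     ]
0.048 (np.float64(67.3), np.float64(0.0407)) (np.float64(145.0), np.float64(0.0331))
0.051 (np.float64(68.4), np.float64(0.0405)) (np.float64(145.0), np.float64(0.0336))
0.056 (np.float64(70.4), np.float64(0.0401)) (np.float64(144.9), np.float64(0.0344))
(np.float64(144.0), np.float64(0.023)) (np.float64(143.6), np.float64(0.0371)) (np.float64(66.2), np.float64(0.0402))
(np.float64(145.0), np.float64(0.032))
```

```bash
python3 - <<'E'
from h import *
plan([.567,.3705,.062],np.radians(144))
E
```

```text
now [0.5674 0.3676 0.1531] psi 141.0 t 33.35 q6 -0.46 q1 0.42 open 1.0
turn [0.003, 0.001, -0.053] shift [0.0023, 0.0016, 0.0911] rows>= 3
```

Call:
arm_command(
  steps=[
    [[0.003,0.001,-0.053],[0.002,0.002,0.045],1],
    [[0.003,0.001,-0.053],[0.002,0.002,0.091],1],
    [[0.003,0.001,-0.053],[0.002,0.002,0.091],1],
    [[0.003,0.001,-0.053],[0.002,0.002,0.091],-1],
    [[0.003,0.001,-0.053],[0.002,0.002,0.091],-1],
    [[0.003,0.001,-0.053],[0.002,0.002,0.091],-1],
    [[0.003,0.001,-0.053],[0.002,0.002,0.091],-1],
    [[0.003,0.001,-0.053],[0.002,0.002,0.091],-1],
  ],
  force=40,
)

```text
time: 34.35
eef_pos: [0.5679, 0.3708, 0.0634]
tcp_rot: [0.309, 0.951, 0.0, 0.001]
contact_force: [-1.0, -0.4, 4.7]
opening: 0.137
```

Call:
arm_command(
  steps=[
    [[0,0,0.17],[0,0,0],-1],
    [[0,0,0.34],[0,0,0],-1],
    [[0,0,0.51],[0,0,0],-1],
    [[0,0,0.68],[0,0,0],-1],
    [[0,0,0.85],[0,0,0],-1],
    [[0,0,1.02],[0,0,0],-1],
    [[0,0,1.19],[0,0,0],-1],
    [[0,0,1.3],[0,0,0],-1],
    [[0,0,1.33],[0,0,0],-1],
    [[0,0,1.33],[0,0,0],-1],
    [[0,0,1.33],[0,0,0],-1],
  ],
)

```text
time: 35.72
eef_pos: [0.5694, 0.3712, 0.0636]
tcp_rot: [0.83, 0.558, 0.003, 0.001]
contact_force: [5.5, 2.3, -2.2]
opening: 0.133
```

Call:
arm_command(
  steps=[
    [[0,0,0],[0,0,0],1],
    [[0,0,0],[0,0,0],1],
    [[0,0,0],[0,0,0],1],
    [[0,0,0],[0,0,-0.06],1],
    [[0,0,0],[0,0,-0.09],1],
    [[0,0,0],[0,0,-0.09],1],
  ],
)

```text
time: 36.48
eef_pos: [0.5708, 0.372, 0.1579]
tcp_rot: [0.83, 0.558, 0.006, 0.001]
contact_force: [0.1, -0.0, -0.3]
opening: 1.001
```

```bash
python3 - <<'E'
from h import *
c=cam("wrist"); crop(c,220,90,420,290,3,"w19.png"); plan([.566,.368,.2],np.radians(68))
E
```

```text
now [0.5694 0.3713 0.155 ] psi 67.9 t 36.52 q6 0.82 q1 0.43 open 1.0
turn [0.006, -0.006, -0.002] shift [-0.0041, -0.0016, -0.0451] rows>= 2
```

View pics/w19.png

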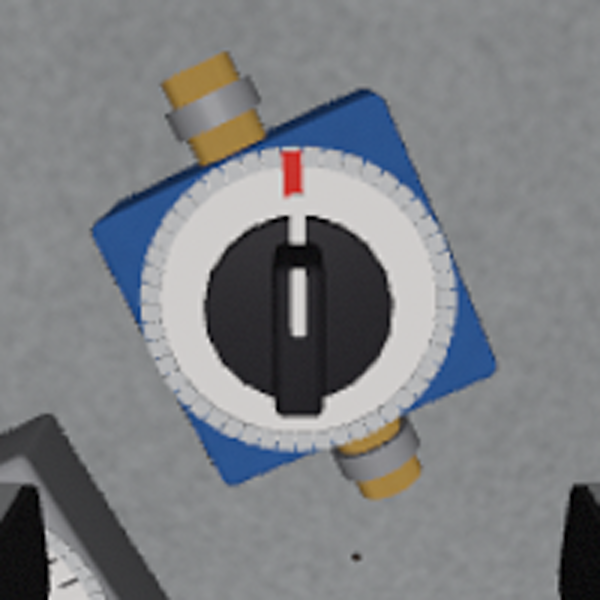

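```bash
python3 - <<'E'
from h import *
plan([.4145,.3035,.155],np.radians(183.5))
E
```

```text
now [0.5694 0.3713 0.155 ] psi 67.9 t 36.52 q6 0.82 q1 0.43 open 1.0
turn [0.01, 0.003, -2.018] shift [-0.1211, -0.118, -0.0014] rows>= 12
```

Call:
arm_command(
  steps=[
    [[0.01,0.003,-2.018],[-0.121,-0.118,-0.001],1],
    [[0.01,0.003,-2.018],[-0.121,-0.118,-0.001],1],
    [[0.01,0.003,-2.018],[-0.121,-0.118,-0.001],1],
    [[0.01,0.003,-2.018],[-0.121,-0.118,-0.001],1],
    [[0.01,0.003,-2.018],[-0.121,-0.118,-0.001],1],
    [[0.01,0.003,-2.018],[-0.121,-0.118,-0.001],1],
    [[0.01,0.003,-2.018],[-0.121,-0.118,-0.001],1],
    [[0.01,0.003,-2.018],[-0.121,-0.118,-0.001],1],
    [[0.01,0.003,-2.018],[-0.121,-0.118,-0.001],1],
    [[0.01,0.003,-2.018],[-0.121,-0.118,-0.001],1],
    [[0.01,0.003,-2.018],[-0.121,-0.118,-0.001],1],
    [[0.01,0.003,-2.018],[-0.121,-0.118,-0.001],1],
  ],
)

```text
time: 38.02
eef_pos: [0.4132, 0.303, 0.1523]
tcp_rot: [-0.03, 1.0, -0.001, -0.002]
contact_force: [-0.9, 0.5, 0.1]
opening: 1.002
```

Call:
arm_command(
  steps=[
    [[0,0,0],[0,0,0],1],
    [[0,0,0],[0,0,0],1],
  ],
)

```text
time: 38.28
eef_pos: [0.4126, 0.3028, 0.1515]
tcp_rot: [-0.029, 1.0, -0.001, -0.003]
contact_force: [0.7, -0.3, -0.9]
opening: 0.997
```

```bash
python3 - <<'E'
from h import *
c=cam("wrist"); crop(c,220,90,420,290,3,"w20.png"); plan([.4145,.3035,.062],np.radians(183.5))
E
```

```text
now [0.4128 0.3029 0.1518] psi -176.6 t 38.33 q6 -1.2 q1 0.43 open 1.002
turn [-0.002, -0.005, -0.002] shift [-0.0022, 0.0007, 0.0898] rows>= 3
```

View pics/w20.png

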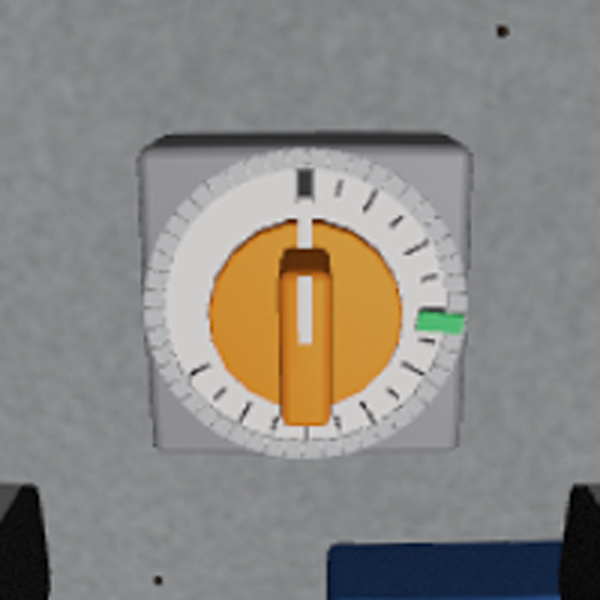

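Call:
arm_command(
  steps=[
    [[-0.002,-0.005,0],[-0.002,0.001,0.045],1],
    [[-0.002,-0.005,0],[-0.002,0.001,0.09],1],
    [[-0.002,-0.005,0],[-0.002,0.001,0.09],1],
    [[-0.002,-0.005,0],[-0.002,0.001,0.09],-1],
    [[-0.002,-0.005,0],[-0.002,0.001,0.09],-1],
    [[-0.002,-0.005,0],[-0.002,0.001,0.09],-1],
    [[-0.002,-0.005,0],[-0.002,0.001,0.09],-1],
    [[-0.002,-0.005,0],[-0.002,0.001,0.09],-1],
  ],
  force=40,
)

```text
time: 39.33
eef_pos: [0.415, 0.3033, 0.063]
tcp_rot: [-0.03, 1.0, -0.001, 0.0]
contact_force: [-0.8, -4.2, 6.5]
opening: 0.135
```

Call:
arm_command(
  steps=[
    [[0,0,0.17],[0,0,0],-1],
    [[0,0,0.34],[0,0,0],-1],
    [[0,0,0.51],[0,0,0],-1],
    [[0,0,0.68],[0,0,0],-1],
    [[0,0,0.85],[0,0,0],-1],
    [[0,0,1.02],[0,0,0],-1],
    [[0,0,1.19],[0,0,0],-1],
    [[0,0,1.36],[0,0,0],-1],
    [[0,0,1.53],[0,0,0],-1],
    [[0,0,1.66],[0,0,0],-1],
    [[0,0,1.66],[0,0,0],-1],
    [[0,0,1.66],[0,0,0],-1],
  ],
)

```text
time: 40.83
eef_pos: [0.4155, 0.3037, 0.0631]
tcp_rot: [0.717, 0.697, 0.001, 0.001]
contact_force: [2.0, 2.5, -1.2]
opening: 0.139
```

Call:
arm_command(
  steps=[
    [[0,0,0],[0,0,0],1],
    [[0,0,0],[0,0,0],1],
    [[0,0,0],[0,0,0],1],
    [[0,0,0],[0,0,-0.06],1],
    [[0,0,0],[0,0,-0.09],1],
    [[0,0,0],[0,0,-0.09],1],
  ],
)

```text
time: 41.58
eef_pos: [0.4172, 0.3046, 0.1565]
tcp_rot: [0.717, 0.697, 0.004, 0.002]
contact_force: [0.7, 0.2, -0.1]
opening: 1.004
```

```bash
python3 - <<'E'
from h import *
c=cam("wrist"); crop(c,220,90,420,290,3,"w21.png"); cv2.imwrite("pics/w21f.png",c["bgr"]); plan([.4145,.3035,.3],np.radians(88))
E
```

```text
now [0.4158 0.3039 0.1541] psi 88.4 t 41.62 q6 0.46 q1 0.43 open 1.003
turn [0.004, -0.001, 0.007] shift [-0.0003, -0.0007, -0.1459] rows>= 4
```

View pics/w21.png

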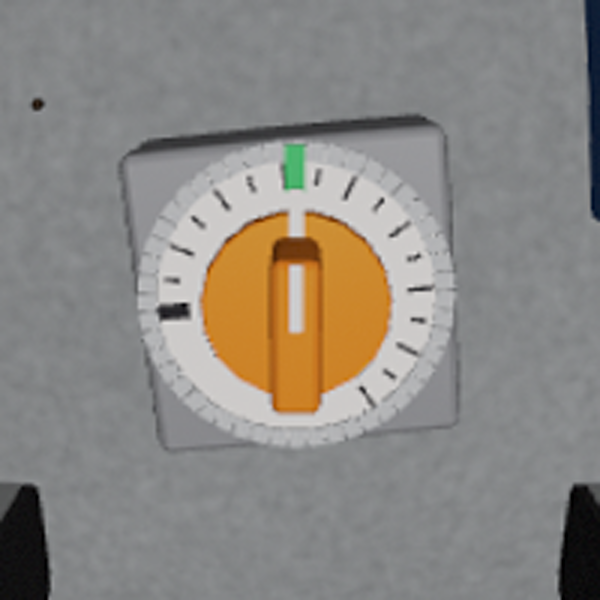

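```bash
python3 - <<'E'
from h import *
plan([.3,.55,.3],np.radians(120))
E
```

```text
now [0.4158 0.3039 0.1541] psi 88.4 t 41.62 q6 0.46 q1 0.43 open 1.003
turn [0.004, 0.0, -0.551] shift [0.2429, -0.122, -0.1462] rows>= 6
```

Call:
arm_command(
  steps=[
    [[0,0,0],[0,0,-0.06],1],
    [[0,0,0],[0,0,-0.12],1],
    [[0,0,-0.55],[0.243,-0.122,-0.146],1],
    [[0,0,-0.55],[0.243,-0.122,-0.146],1],
    [[0,0,-0.55],[0.243,-0.122,-0.146],1],
    [[0,0,-0.55],[0.243,-0.122,-0.146],1],
    [[0,0,-0.55],[0.243,-0.122,-0.146],1],
    [[0,0,-0.55],[0.243,-0.122,-0.146],1],
    [[0,0,-0.55],[0.243,-0.122,-0.146],1],
    [[0,0,-0.55],[0.243,-0.122,-0.146],1],
  ],
)

```text
time: 42.88
eef_pos: [0.3009, 0.5488, 0.2994]
tcp_rot: [0.502, 0.865, 0.001, 0.002]
contact_force: [1.3, 0.6, -0.1]
opening: 0.997
```

```bash
python3 - <<'E'
from h import *
t=cam("top"); crop(t,140,100,440,300,2,"t22.png"); crop(t,145,180,245,300,5,"t22k.png"); s=cam("side"); crop(s,230,130,430,280,4,"s22.png")
E
```

```text
(no output)
```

View pics/t22.png

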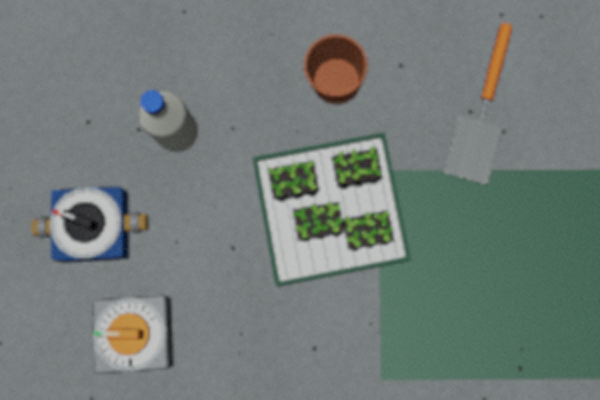

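View pics/t22k.png

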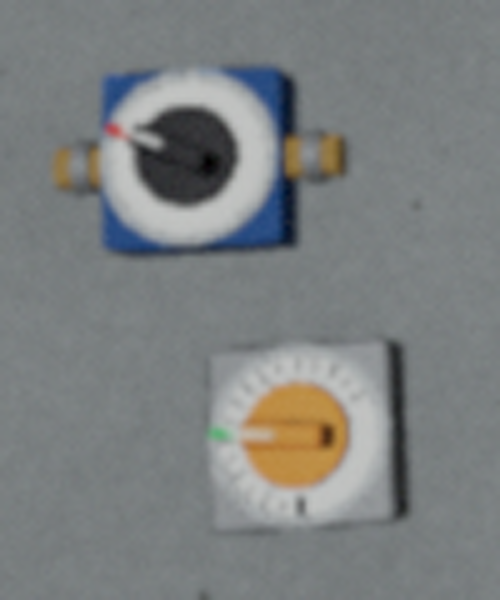

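View pics/s22.png

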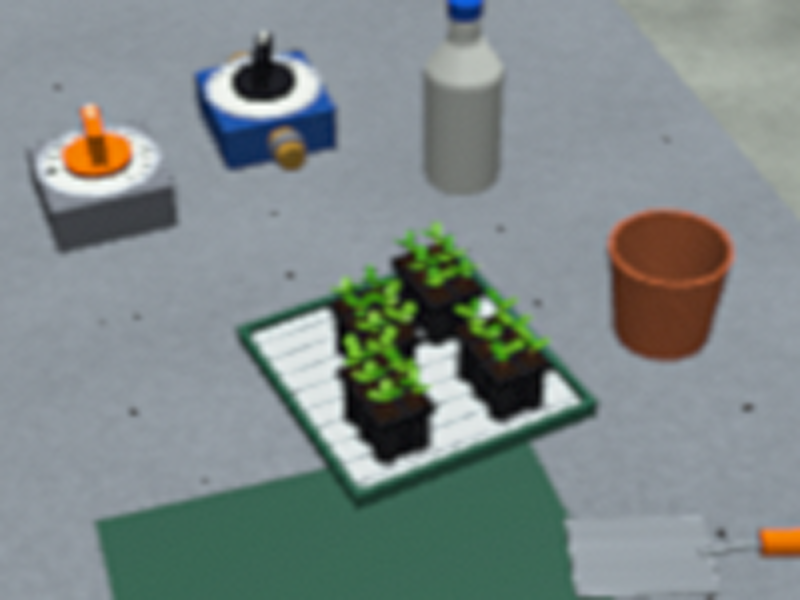

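```bash
python3 - <<'E'
from h import *
plan([.56,.04,.25],np.radians(100.7))
E
```

```text
now [0.3008 0.5492 0.2999] psi 119.8 t 42.98 q6 0.39 q1 0.91 open 1.002
turn [0.004, 0.001, 0.334] shift [-0.5705, -0.0285, 0.0507] rows>= 11
```

Call:
arm_command(
  steps=[
    [[0.004,0.001,0.334],[-0.57,-0.028,0.05],1],
    [[0.004,0.001,0.334],[-0.57,-0.028,0.05],1],
    [[0.004,0.001,0.334],[-0.57,-0.028,0.05],1],
    [[0.004,0.001,0.334],[-0.57,-0.028,0.05],1],
    [[0.004,0.001,0.334],[-0.57,-0.028,0.05],1],
    [[0.004,0.001,0.334],[-0.57,-0.028,0.05],1],
    [[0.004,0.001,0.334],[-0.57,-0.028,0.05],1],
    [[0.004,0.001,0.334],[-0.57,-0.028,0.05],1],
    [[0.004,0.001,0.334],[-0.57,-0.028,0.05],1],
    [[0.004,0.001,0.334],[-0.57,-0.028,0.05],1],
    [[0.004,0.001,0.334],[-0.57,-0.028,0.05],1],
    [[0.004,0.001,0.334],[-0.57,-0.028,0.05],1],
  ],
)

```text
time: 44.48
eef_pos: [0.5596, 0.0419, 0.2511]
tcp_rot: [0.638, 0.77, 0.0, 0.0]
contact_force: [-0.7, 1.0, 0.2]
opening: 1.0
```

```bash
python3 - <<'E'
from h import *
c=cam("wrist"); crop(c,240,80,440,250,4,"w23.png"); plan([.3,.55,.3],np.radians(120))
print([np.round(proj(c,[x,y,.006])) for x,y in [(.592,.0285)]])
E
```

```text
now [0.5597 0.0421 0.2511] psi 100.8 t 44.52 q6 -0.29 q1 -0.11 open 1.001
turn [0.001, -0.0, -0.335] shift [0.5475, -0.16, -0.0489] rows>= 11
[array([343., 175.])]
```

View pics/w23.png

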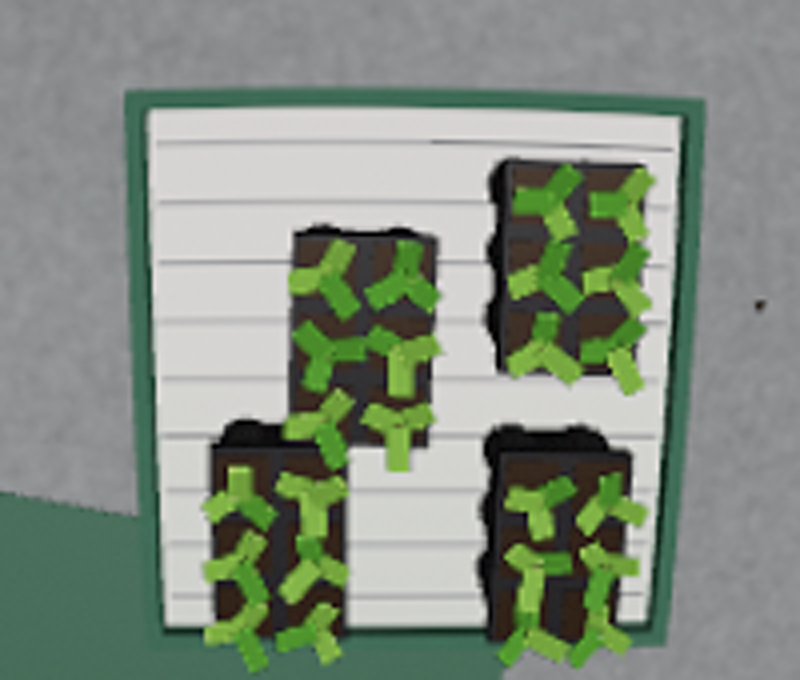

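```bash
python3 - <<'E'
from h import *
c=cam("wrist")
for cor in ([(295,235),(437,238),(428,446),(290,440)],[(212,452),(347,452),(345,640),(215,640)],[(495,455),(630,452),(622,640),(490,640)],[(502,163),(643,166),(637,376),(502,372)]):
    rect(c,(240,80),4,cor,.048)
    q=np.mean([pt(c,240+u/4,80+v/4,.048)[:2] for u,v in cor],0)-[.592,.0285]; a=np.radians(10.7)
    print("tray xy",np.round([q@[np.cos(a),np.sin(a)],q@[-np.sin(a),np.cos(a)]],4))
E
```

```text
sides [np.float64(0.0423), np.float64(0.0646), np.float64(0.0428), np.float64(0.0634)] ctr [0.5697 0.0465] long ang 99.3 short+90 99.0
tray xy [-0.0182  0.0214]
sides [np.float64(0.0419), np.float64(0.0641), np.float64(0.0426), np.float64(0.0643)] ctr [ 0.5569 -0.0242] long ang 100.2 short+90 100.8
tray xy [-0.0439 -0.0456]
sides [np.float64(0.0434), np.float64(0.0655), np.float64(0.0449), np.float64(0.0635)] ctr [ 0.6455 -0.0079] long ang 102.6 short+90 100.9
tray xy [ 0.0463 -0.0461]
sides [np.float64(0.0432), np.float64(0.0652), np.float64(0.0428), np.float64(0.0638)] ctr [0.6278 0.0804] long ang 102.2 short+90 100.6
tray xy [0.0452 0.044 ]
```

```bash
python3 -c "
from h import *
print(sign_off()); print(get_state()['time'])"
```

```text
the job is handed in; nothing more can be done
None
the job is handed in; nothing more can be done
```

I followed the required order and handed the job in at about 44.6 s. The timer went to off first, then all four packs into the tray, then the flow knob to the red mark, and last the timer to the green mark.

**Last checks**
- **Packs:** all four stand upright and flat on the tray floor and are released. I measured their centres, in mm in the tray's x and y, at (45, 44), (−18, 21), (46, −46) and (−44, −46). These are inside the 75 mm and 80 mm limits.
- **Flow knob:** its pointer is about 2.7° (1.8 mm) past the red mark, within the 5 mm allowed. I left it there rather than touch it again.
- **Timer knob:** its pointer is lined up with the green mark in the close-up picture.
- **Bystanders:** the bottle, trowel and pot look undisturbed in the last top and side pictures; I did not measure them.

**What went wrong or disagreed**
- **Slipped grip:** my first grip on the second pack slipped off its rim, with about 50 N of contact force at the fingers. The pack stayed upright, and I picked it up again with a lower grip.
- **Moved pack:** that same pack was found about 35 mm from where I had set it, after the knobs were done. It is still upright, flat and within limits, with about 1 mm to its neighbour, so I left it.

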